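# Lock the jade plaques into the transit rack

### The job

Get the mounted jade plaques ready for transit: slide the rack's black safety catch fully aside, press the release button under it all the way down so that the keeper bar opens, and stand every plaque upright and fully home in a pocket of its own, without letting any of them drop. Then, with all of them in, push the keeper bar fully home over the plinths, back the wing knob off anticlockwise to the click where its thread starts, turn it clockwise until tight, and last slide the catch fully back over the button. Leave the other things on the table where they are.

Things in the scene. Friction and masses are not known exactly. Their poses are not given: they have to be found in the camera images.
- plaque_round_mid (a point): pale green jade disc, 52 mm across, 10 mm thick, upright on a dark wooden plinth 36 (its x) x 54 (its y) x 16 tall; 70 mm tall overall. The point is the centre, 35 mm above the plinth's underside; x is through the 10 mm thickness of the jade (grip here, above the plinth, between 20 and 66 mm up), y along its width, z up; the two sides are alike. Weighs about 120 g, stands by itself. May be absent (None).
- plaque_lobed_mid (a point): cream jade plaque with four rounded lobes, about 52 mm wide, 10 mm thick, upright on a dark wooden plinth 36 (its x) x 54 (its y) x 16 tall; 70 mm tall overall. The point is the centre, 35 mm above the plinth's underside; x is through the 10 mm thickness of the jade (grip here, above the plinth, between 20 and 66 mm up), y along its width, z up; the two sides are alike. Weighs about 120 g, stands by itself. May be absent (None).
- plaque_stepped_mid (a point): pale green jade plaque stepped in three tiers (50, 38, 24 mm wide from the bottom), 10 mm thick, upright on a dark wooden plinth 36 (its x) x 54 (its y) x 16 tall; 70 mm tall overall. The point is the centre, 35 mm above the plinth's underside; x is through the 10 mm thickness of the jade (grip here, above the plinth, between 20 and 66 mm up), y along its width, z up; the two sides are alike. Weighs about 120 g, stands by itself. May be absent (None).
- pocket0 (a point): pocket 0 of the rack: centre of its floor, 6 mm above the table. White-walled, open above, 41 mm (x) by 59 mm (y) inside, 12 mm deep, so that a seated plinth stands 4 mm proud. The three lie in a row along the rack's y, 66 mm apart. x, y, z are the rack's axes (z up; x from the keeper bar's side across the row to the far side; the rack may be turned up to about 0.2 rad about z). A plaque goes in with its y along the pocket's y, either way round, any plaque in any pocket.
- pocket1 (a point): pocket 1 of the rack: centre of its floor, 6 mm above the table. White-walled, open above, 41 mm (x) by 59 mm (y) inside, 12 mm deep, so that a seated plinth stands 4 mm proud. The three lie in a row along the rack's y, 66 mm apart. x, y, z are the rack's axes (z up; x from the keeper bar's side across the row to the far side; the rack may be turned up to about 0.2 rad about z). A plaque goes in with its y along the pocket's y, either way round, any plaque in any pocket.
- pocket2 (a point): pocket 2 of the rack: centre of its floor, 6 mm above the table. White-walled, open above, 41 mm (x) by 59 mm (y) inside, 12 mm deep, so that a seated plinth stands 4 mm proud. The three lie in a row along the rack's y, 66 mm apart. x, y, z are the rack's axes (z up; x from the keeper bar's side across the row to the far side; the rack may be turned up to about 0.2 rad about z). A plaque goes in with its y along the pocket's y, either way round, any plaque in any pocket.
- bar (a joint): keeper bar, a steel strip 4 mm thick (24.5 to 28.5 mm above the table) along the whole row of pockets on their -x side. 0 = home: it overhangs the pockets by 9 mm (a seated plinth by about 7 mm) and nothing can go in; grows as it slides to the rack's -x; 0.024 m = fully open, pockets clear. Linked to the button: bar = 3 x button travel, both ways, so pressing the button opens it and pushing the bar home lifts the button. Stays where left; about 1 N to push.
- bar_flange (a point): centre of the bar's upright flange, the part to push: 6 mm thick in the rack's x, 80 mm long in y, from 28.5 to 50 mm above the table; moves with the bar. To send it home push its -x face towards the rack's +x by 24 mm. In front of it (-x) the rack is a bare plate 6 mm high.
- release (a joint): grey round release button, 28 mm across, on the block at the rack's +y end. 0 = up; grows as it is pressed; 0.008 m = fully down, where it stays (no spring return) until the bar is pushed home. About 3 N to press.
- release_top (a point): centre of the button's top face, 40 mm above the table when up; the surrounding block is 30 mm high.
- knob (a joint): black wing knob on the low block at the rack's -y end, whose thread fastens the rack for transit. Grows as it turns clockwise seen from above (tightening): -0.5 rad = backed off to the click where the thread starts (a stop), 0.9 rad = tight (a stop), so 1.4 rad in all. Starts between 0 and 0.3. Stays where left; turns with under 0.1 N m.
- knob_wing (a point): point on the knob's axis in its wing, 50 mm above the table: the wing is a plate 10 mm thick (its own x), 40 mm long (its own y), from 28 to 60 mm above the table, over a hub 24 mm across and a block 20 mm high. At knob = 0 its axes are the rack's; it turns with the knob.
- catch (a joint): black safety catch that covers the button. 0 = covering; grows as it slides along the rack's +x; 0.055 m = fully aside, button clear. Stays where left; about 1 N to slide. Starts within 4 mm of 0.
- catch_fin (a point): centre of the catch's upright fin, the part to pinch or push: 10 mm thick in the rack's x, 30 mm in y, from 47 to 73 mm above the table (the point is at 60 mm); below it a plate 36 (x) x 50 (y) mm, top at 47 mm, over the button. Moves with the catch.
- coin: copper coin 38 mm across, 4 mm thick, lying flat; origin at the centre of its underside. To be left alone.
- loupe: dark metal loupe, a cup 40 mm across, 14 mm high; origin at the centre of its underside. To be left alone.
- brush: small brush 160 mm long lying beyond the rack. To be left alone.
- solvent: bottle 44 mm across, 110 mm high; origin at the centre of its foot. To be left alone.
- jar: jar 60 mm across, 70 mm high; origin at the centre of its foot. To be left alone.
- calipers: steel calipers 150 mm long lying flat beyond the rack. To be left alone.
Things that resemble listed ones, but are neither listed nor needed, are in the scene too. What is shaped like the part that bears plaque_stepped_mid but pink or red is not meant. Leave any purple or red look-alike of the part that bears plaque_round_mid alone.

How it is judged:
On the way, in this order (a step that is already met when the one before it is completed fails the run):
1. the safety catch is fully aside (value of joint catch above 0.05 m), for 0.2 s.
2. the release button is fully down and the keeper bar open (value of joint release above 0.007 m and value of joint bar above 0.02 m), for 0.2 s.
3. every plaque stands in a pocket, the bar still open (angle between each of plaque_round_mid, plaque_lobed_mid, plaque_stepped_mid's own z axis and vertical below 0.12 rad and ((horizontal distance between plaque_round_mid and pocket0 below 0.007 m and z of plaque_round_mid in the frame of pocket0 below 0.039 m and angle between the x axis of plaque_round_mid and the x axis of pocket0, either way round below 0.15 rad) or (horizontal distance between plaque_round_mid and pocket1 below 0.007 m and z of plaque_round_mid in the frame of pocket1 below 0.039 m and angle between the x axis of plaque_round_mid and the x axis of pocket1, either way round below 0.15 rad) or (horizontal distance between plaque_round_mid and pocket2 below 0.007 m and z of plaque_round_mid in the frame of pocket2 below 0.039 m and angle between the x axis of plaque_round_mid and the x axis of pocket2, either way round below 0.15 rad)) and ((horizontal distance between plaque_lobed_mid and pocket0 below 0.007 m and z of plaque_lobed_mid in the frame of pocket0 below 0.039 m and angle between the x axis of plaque_lobed_mid and the x axis of pocket0, either way round below 0.15 rad) or (horizontal distance between plaque_lobed_mid and pocket1 below 0.007 m and z of plaque_lobed_mid in the frame of pocket1 below 0.039 m and angle between the x axis of plaque_lobed_mid and the x axis of pocket1, either way round below 0.15 rad) or (horizontal distance between plaque_lobed_mid and pocket2 below 0.007 m and z of plaque_lobed_mid in the frame of pocket2 below 0.039 m and angle between the x axis of plaque_lobed_mid and the x axis of pocket2, either way round below 0.15 rad)) and ((horizontal distance between plaque_stepped_mid and pocket0 below 0.007 m and z of plaque_stepped_mid in the frame of pocket0 below 0.039 m and angle between the x axis of plaque_stepped_mid and the x axis of pocket0, either way round below 0.15 rad) or (horizontal distance between plaque_stepped_mid and pocket1 below 0.007 m and z of plaque_stepped_mid in the frame of pocket1 below 0.039 m and angle between the x axis of plaque_stepped_mid and the x axis of pocket1, either way round below 0.15 rad) or (horizontal distance between plaque_stepped_mid and pocket2 below 0.007 m and z of plaque_stepped_mid in the frame of pocket2 below 0.039 m and angle between the x axis of plaque_stepped_mid and the x axis of pocket2, either way round below 0.15 rad)) and value of joint bar above 0.012 m), for 0.2 s.
4. the keeper bar is home over all the plinths, the catch still aside (angle between each of plaque_round_mid, plaque_lobed_mid, plaque_stepped_mid's own z axis and vertical below 0.12 rad and ((horizontal distance between plaque_round_mid and pocket0 below 0.007 m and z of plaque_round_mid in the frame of pocket0 below 0.039 m and angle between the x axis of plaque_round_mid and the x axis of pocket0, either way round below 0.15 rad) or (horizontal distance between plaque_round_mid and pocket1 below 0.007 m and z of plaque_round_mid in the frame of pocket1 below 0.039 m and angle between the x axis of plaque_round_mid and the x axis of pocket1, either way round below 0.15 rad) or (horizontal distance between plaque_round_mid and pocket2 below 0.007 m and z of plaque_round_mid in the frame of pocket2 below 0.039 m and angle between the x axis of plaque_round_mid and the x axis of pocket2, either way round below 0.15 rad)) and ((horizontal distance between plaque_lobed_mid and pocket0 below 0.007 m and z of plaque_lobed_mid in the frame of pocket0 below 0.039 m and angle between the x axis of plaque_lobed_mid and the x axis of pocket0, either way round below 0.15 rad) or (horizontal distance between plaque_lobed_mid and pocket1 below 0.007 m and z of plaque_lobed_mid in the frame of pocket1 below 0.039 m and angle between the x axis of plaque_lobed_mid and the x axis of pocket1, either way round below 0.15 rad) or (horizontal distance between plaque_lobed_mid and pocket2 below 0.007 m and z of plaque_lobed_mid in the frame of pocket2 below 0.039 m and angle between the x axis of plaque_lobed_mid and the x axis of pocket2, either way round below 0.15 rad)) and ((horizontal distance between plaque_stepped_mid and pocket0 below 0.007 m and z of plaque_stepped_mid in the frame of pocket0 below 0.039 m and angle between the x axis of plaque_stepped_mid and the x axis of pocket0, either way round below 0.15 rad) or (horizontal distance between plaque_stepped_mid and pocket1 below 0.007 m and z of plaque_stepped_mid in the frame of pocket1 below 0.039 m and angle between the x axis of plaque_stepped_mid and the x axis of pocket1, either way round below 0.15 rad) or (horizontal distance between plaque_stepped_mid and pocket2 below 0.007 m and z of plaque_stepped_mid in the frame of pocket2 below 0.039 m and angle between the x axis of plaque_stepped_mid and the x axis of pocket2, either way round below 0.15 rad)) and value of joint bar below 0.004 m and value of joint catch above 0.02 m), for 0.2 s.
5. the knob is backed off to its thread start, the bar home (value of joint knob below -0.42 rad and value of joint bar below 0.004 m), for 0.1 s.
6. the knob is turned forward until tight (value of joint knob above 0.78 rad), for 0.2 s.
7. the catch covers the button again (value of joint catch below 0.006 m), for 0.2 s.
At the end, for the whole second after the job is handed in: Every plaque present stands upright (0.12 rad) in its own pocket, within 7 mm of its centre, 4 mm of fully down and 0.15 rad of aligned; keeper bar within 4 mm of home, button up within 2 mm, knob within 0.12 rad of tight, catch within 6 mm of fully over the button (angle between each of plaque_round_mid, plaque_lobed_mid, plaque_stepped_mid's own z axis and vertical below 0.12 rad and ((horizontal distance between plaque_round_mid and pocket0 below 0.007 m and z of plaque_round_mid in the frame of pocket0 below 0.039 m and angle between the x axis of plaque_round_mid and the x axis of pocket0, either way round below 0.15 rad) or (horizontal distance between plaque_round_mid and pocket1 below 0.007 m and z of plaque_round_mid in the frame of pocket1 below 0.039 m and angle between the x axis of plaque_round_mid and the x axis of pocket1, either way round below 0.15 rad) or (horizontal distance between plaque_round_mid and pocket2 below 0.007 m and z of plaque_round_mid in the frame of pocket2 below 0.039 m and angle between the x axis of plaque_round_mid and the x axis of pocket2, either way round below 0.15 rad)) and ((horizontal distance between plaque_lobed_mid and pocket0 below 0.007 m and z of plaque_lobed_mid in the frame of pocket0 below 0.039 m and angle between the x axis of plaque_lobed_mid and the x axis of pocket0, either way round below 0.15 rad) or (horizontal distance between plaque_lobed_mid and pocket1 below 0.007 m and z of plaque_lobed_mid in the frame of pocket1 below 0.039 m and angle between the x axis of plaque_lobed_mid and the x axis of pocket1, either way round below 0.15 rad) or (horizontal distance between plaque_lobed_mid and pocket2 below 0.007 m and z of plaque_lobed_mid in the frame of pocket2 below 0.039 m and angle between the x axis of plaque_lobed_mid and the x axis of pocket2, either way round below 0.15 rad)) and ((horizontal distance between plaque_stepped_mid and pocket0 below 0.007 m and z of plaque_stepped_mid in the frame of pocket0 below 0.039 m and angle between the x axis of plaque_stepped_mid and the x axis of pocket0, either way round below 0.15 rad) or (horizontal distance between plaque_stepped_mid and pocket1 below 0.007 m and z of plaque_stepped_mid in the frame of pocket1 below 0.039 m and angle between the x axis of plaque_stepped_mid and the x axis of pocket1, either way round below 0.15 rad) or (horizontal distance between plaque_stepped_mid and pocket2 below 0.007 m and z of plaque_stepped_mid in the frame of pocket2 below 0.039 m and angle between the x axis of plaque_stepped_mid and the x axis of pocket2, either way round below 0.15 rad)) and value of joint bar below 0.004 m and value of joint release below 0.002 m and value of joint catch below 0.006 m and value of joint knob above 0.78 rad); the robot touches nothing.
It fails at once if another thing on the table is moved more than 30 mm (distance of any of coin, loupe, brush, solvent, jar, calipers from where it was at the start of the episode above 0.03 m).
It fails at once if a plaque is let fall from more than 35 mm up ((height (world z) of plaque_round_mid above 0.078 m and contact force between plaque_round and anything else below 0.01 N) or (height (world z) of plaque_lobed_mid above 0.078 m and contact force between plaque_lobed and anything else below 0.01 N) or (height (world z) of plaque_stepped_mid above 0.078 m and contact force between plaque_stepped and anything else below 0.01 N)).
Of plaque_round, plaque_lobed, plaque_stepped only 2 to 3 are there at a start; the rules pass over those that are not, and their reading is None.
At some moment in a run one of plaque_round, plaque_lobed, plaque_stepped may be knocked a few centimetres aside while the robot is not near it.
It also fails if it takes over 210 s, if anything falls off the work surface, if the arm or the gripper's body presses on something with over 40 N, if the wrist force passes 120 N, or if a joint passes its speed limit or range.

### The arm

A 6-joint arm with a two-finger parallel gripper is mounted at the origin on the work surface. World frame = base frame: x ahead of the robot, y to its left, z up, the work surface at z = 0. Lengths are in m, angles in rad, forces in N, time in s.
With the tool pointing down it reaches from about 0.225 to 0.875 m from the base axis. Payload 3.4 kg.
Tool frame: the origin (TCP) lies on the centre line of the jaws, within the pads' length; the fingertips stand 19 mm ahead of it and the grasp point (between the pads) is the TCP; z points along the fingers, y is the direction in which the jaws open and shut (so a half turn about z gives the same grasp; the last joint's range is limited). The gripper opens to 85 mm and grips with 20 to 120 N. Pads are 22 mm wide; open, the fingers measure 114 mm over their backs; the gripper's body (76 mm by 85 mm) begins 54 mm behind the grasp point. The pads swing forward as they close: fully open they stand 13 mm farther back than shut.
Start: joints at [-1.222, 0.276, 1.505, -0, 1.361, -0.121], TCP at [0.26, -0.513, 0.228] pointing down, gripper open.
Joint ranges: [-2.89, 2.89], [-0.75, 2.08], [0.22, 2.7], [-1.18, 4.32], [0.11, 2.71], [-2.7, 2.7]. Speed limits (rad/s): [2.57, 2.57, 3.14, 3.14, 3.14, 3.14].

### API

Orientations are given as a unit quaternion [w, x, y, z].
In Python, from rig import monitor, eyes, manip, models gives the robot as it stands.
- The arm moves only by the tool send_rows, never from a script. Its argument "deltas" is a list of rows, each an object with "dp": the shift along the world's x, y, z each as a share of 0.12 m, from -1 to 1, a list of three; "rotation": the turn, a rotation vector about the world's x, y, z each as a share of 0.5 rad, from -1 to 1, a list of three. In form: [{"dp": [dx, dy, dz], "rotation": [rx, ry, rz]}, ...]. A call has 1 to 12 rows; each row is the pose to reach, as a shift and turn from the pose commanded when the call began; what a row does not reach only later rows make up. A row lasts 1/12 s, in which the tool goes at most 41.7 mm and 7.16 degrees, less where a joint would pass 70% of its speed; a pose out of reach is approached as far as the arm can. A call with a number of a shift or a turn outside -1 to 1 is refused whole. A call with a gripper value outside its range is refused whole. "fingers" is the closure, from -1 (fully open) to 1 (shut), set as the call begins (left out, the last holds). The fingers move at their own pace and stop on an object; "grip_force" is the grip in N (left out, the last holds). Time passes only in rows, so rows that repeat a pose let the fingers close. It gives the time, the measured TCP pose, the force and the opening at its end, in the units of the state.
- monitor.get_state(): the state, without advancing time (a new reading comes with each control period).
- eyes.get_image(name): name is "side" or "top"; returns a dict with "color" (420x560x3 uint8, red, green, blue), "depth" (420x560 float32, m along the optical axis (not along the pixel's ray), 0 where there is no reading), "mtx" (3x3 intrinsics, pixels), "rvec" (rotation vector, rad) and "tvec" (3), from world to camera coordinates, as OpenCV has them. Camera axes: x right, y down, z forward; pixel columns grow to the right and rows downward; lengths in m; the calibration is good to about 2 mm. A picture is of the moment at which its call begins.
- manip.sign_off(): hands the job in, once; it reports no verdict.
Trained networks look in a picture, given as the dict that the camera call returned (one of the last four; its "shot" number tells which), for a name from the list of things; names that differ only in an ending like _2 or _b are one class to them, and where a whole thing is asked for, a point or a joint stands for the part that bears it (a point fixed in the world has none). Each returns a list of dicts, best first, with "score" (0 to 1); they miss things now and then, are a little off and sometimes report something else, mostly with a low value. They report only what shows in the picture. A call takes as long as a camera call. They do not tell look-alikes from the thing itself.
- models.find_in(name, picture): "box" ([left, top, right, bottom] in pixels, round what is visible of it).
The state is a dict: "clock": time; "qpos": joint angles; "qd": joint speeds; "effort": joint torques, N m; "position": TCP position; "ee_rot": TCP orientation; "contact_force": force on the tool from outside, world axes, zero at the start; "moment": the same for the moment, N m; "width": finger opening in m.
Only numpy, scipy, OpenCV 4.12 (cv2) and the standard library are available. Lean on these libraries where they do the work, as an engineer would, in place of code of your own. Each camera call takes 0.05 s, during which the arm holds its last target.

## Working session

There is one attempt and no reset: what is moved stays moved. The work goes in short steps, Python scripts to look and compute and a tool call to move; the robot and the scene stay as the last step left them, time stands still between calls to the robot, and variables do not carry over. Pictures are saved under pics/ and viewed, and the job is handed in when it is done.

Besides the shell and the picture viewer there is one more tool, called after "Request:" as a command line: name --argument value ..., lists and objects as JSON in quotes. send_rows: Moves the arm, as the interface text tells. Its arguments: {"type":"object","properties":{"deltas":{"type":"array","items":{"type":"object","properties":{"dp":{"type":"array","items":{"type":"number"}},"rotation":{"type":"array","items":{"type":"number"}}}}},"fingers":{"type":"number"},"grip_force":{"type":"number"}},"required":["deltas"]}

```bash
ls; mkdir -p pics; cat > h.py <<'E'
import numpy as np, cv2
from rig import monitor, eyes, manip, models
def snap(n,tag):
    d=eyes.get_image(n); cv2.imwrite(f'pics/{tag}.png',d['color'][:,:,::-1]); np.savez(f'pics/{tag}.npz',**{k:d[k] for k in('color','depth','mtx','rvec','tvec')}); return d
def RT(d): return cv2.Rodrigues(np.array(d['rvec'],float))[0],np.array(d['tvec'],float).reshape(3)
def world(d):
    R,t=RT(d);K=np.array(d['mtx']);h,w=d['depth'].shape
    u,v=np.meshgrid(np.arange(w),np.arange(h));z=d['depth']
    P=np.stack([(u-K[0,2])/K[0,0]*z,(v-K[1,2])/K[1,1]*z,z],-1)
    return (P-t)@R
def ray(d,u,v,zw):
    R,t=RT(d);K=np.array(d['mtx']);c=-R.T@t
    r=R.T@np.array([(u-K[0,2])/K[0,0],(v-K[1,2])/K[1,1],1]);return c+r*(zw-c[2])/r[2]
def proj(d,p):
    return cv2.projectPoints(np.array(p,float).reshape(-1,3),np.array(d['rvec'],float),np.array(d['tvec'],float),np.array(d['mtx'],float),None)[0].reshape(-1,2)
E
python3 - <<'E'
from h import *
for n in('top','side'):
    d=snap(n,n+'0'); R,t=RT(d); print(n,-R.T@t,d['mtx'])
    for k in 'plaque_round_mid plaque_lobed_mid plaque_stepped_mid pocket0 bar release knob catch bar_flange catch_fin coin loupe brush solvent jar calipers'.split():
        try: print(k,[(np.round(x['box']).astype(int).tolist(),round(x['score'],2)) for x in models.find_in(k,d)][:4])
        except Exception as e: print(k,e)
print(monitor.get_state())
E
```

```text
pics
top [ 0.39080774 -0.01841301  1.27810748] [[486.98100436   0.         275.10073823]
 [  0.         486.98100436 202.35330295]
 [  0.           0.           1.        ]]
plaque_round_mid [([132, 262, 160, 274], 0.82), ([160, 238, 186, 249], 0.76), ([100, 258, 120, 281], 0.75), ([222, 133, 284, 150], 0.31)]
plaque_lobed_mid []
plaque_stepped_mid [([398, 273, 409, 298], 0.9), ([389, 235, 414, 256], 0.83), ([355, 242, 381, 262], 0.57), ([200, 203, 222, 217], 0.24)]
pocket0 [([197, 172, 327, 230], 0.74)]
bar [([220, 195, 296, 208], 0.95)]
release []
knob []
catch [([198, 205, 221, 218], 0.67), ([197, 173, 327, 228], 0.31), ([388, 234, 416, 255], 0.26)]
bar_flange []
catch_fin [([198, 204, 223, 219], 0.66)]
coin [([204, 268, 217, 279], 0.55)]
loupe [([329, 259, 343, 276], 0.73), ([392, 236, 415, 256], 0.54), ([110, 166, 142, 193], 0.49), ([198, 202, 222, 220], 0.19)]
brush [([222, 133, 286, 149], 0.65), ([312, 128, 364, 153], 0.49), ([195, 168, 324, 228], 0.23)]
solvent [([413, 166, 436, 188], 0.77), ([199, 201, 218, 216], 0.55)]
jar [([109, 164, 144, 192], 0.57), ([308, 130, 364, 152
[... 1179 characters left out ...]
75], 0.75)]
{'clock': 1.7, 'qpos': array([-1.22203124e+00,  2.75920474e-01,  1.50489158e+00,  1.72441956e-05,
        1.36069864e+00, -1.20998878e-01]), 'qd': array([-8.32786639e-04,  3.42306413e-04, -3.71322484e-05, -1.58582385e-03,
        6.46396725e-04,  1.33157632e-03]), 'effort': array([-7.68476839e-04, -4.16654634e+01, -2.46098185e+01, -2.61632185e-04,
        2.74057811e-04, -1.92740049e-05]), 'position': array([ 0.26030391, -0.51275092,  0.22761969]), 'ee_rot': array([3.97527262e-05, 9.72542232e-01, 2.32726459e-01, 1.30343932e-05]), 'contact_force': array([-0.69841017, -0.82576762,  0.23076819]), 'moment': array([ 0.00943304,  0.05022258, -0.02539685]), 'width': 0.08507889735630438}
```

```bash
python3 - <<'E'
import cv2
a=cv2.imread('pics/top0.png');cv2.imwrite('pics/top0c.png',cv2.resize(a[120:310,80:450],None,fx=2.16,fy=2.16,interpolation=cv2.INTER_CUBIC))
a=cv2.imread('pics/side0.png');cv2.imwrite('pics/side0c.png',cv2.resize(a[140:370,180:440],None,fx=2.6,fy=2.6,interpolation=cv2.INTER_CUBIC))
E
```

```text
(no output)
```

View pics/top0c.png

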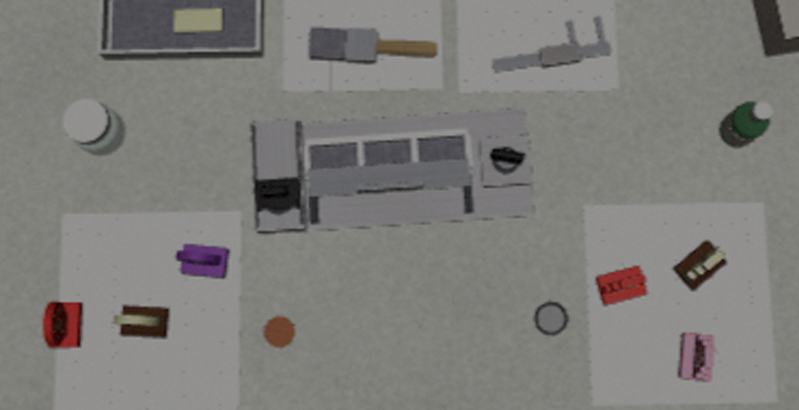

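View pics/side0c.png

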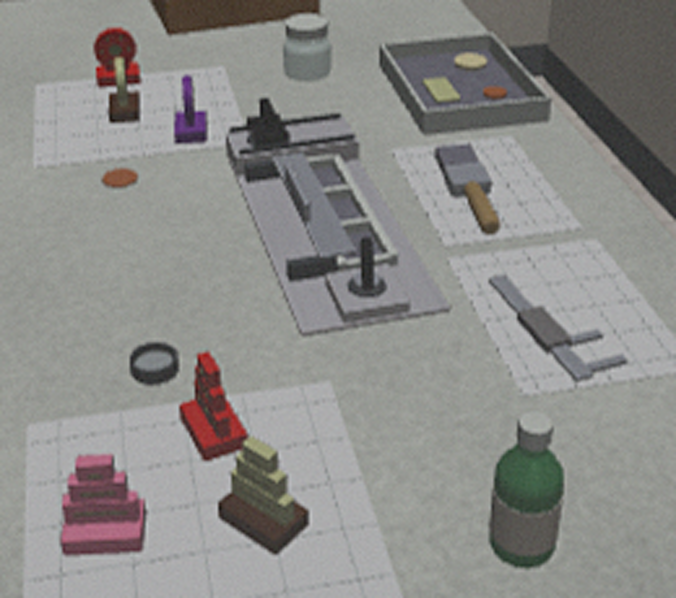

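```bash
python3 - <<'E'
import numpy as np,cv2
from h import *
d=dict(np.load('pics/top0.npz'));W=world(d)
H=(np.clip(W[...,2],0,.08)/.08*255).astype(np.uint8)
m=cv2.resize(cv2.applyColorMap(H,2)[160:300,90:430],None,fx=2.35,fy=2.35,interpolation=0);cv2.imwrite('pics/h0.png',m)
print('table noise',[ (np.round(np.mean(W[r:r+8,c:c+8,2]),4),np.round(np.std(W[r:r+8,c:c+8,2]),4)) for r,c in((240,240),(300,300),(240,300))])
# round & stepped
for k,b in dict(round=(128,255,166,280),step=(385,230,420,260),rack=(195,165,330,232)).items():
    l,t,r,bt=b;P=W[t:bt,l:r].reshape(-1,3);P=P[P[:,2]>.012]
    print(k,len(P),P.min(0),P.max(0),np.median(P,0))
    if k!='rack':
      for lo,hi in((.012,.02),(.03,.08)):
        q=P[(P[:,2]>lo)&(P[:,2]<hi)];(c,s,a)=cv2.minAreaRect(q[:,:2].astype(np.float32)*1000);print(lo,len(q),c,s,a,q.mean(0))
d=dict(np.load('pics/side0.npz'));W=world(d)
for k,b in dict(round=(220,160,238,190),step=(262,300,304,356)).items():
    l,t,r,bt=b;P=W[t:bt,l:r].reshape(-1,3);P=P[P[:,2]>.012]
    print('side',k,len(P))
    for lo,hi in((.012,.02),(.03,.08)):
        q=P[(P[:,2]>lo)&(P[:,2]<hi)]
        if len(q)>3: print(lo,len(q),cv2.minAreaRect(q[:,:2].astype(np.float32)*1000),q.mean(0))
E
```

```text
table noise [(np.float64(-0.0), np.float64(0.0024)), (np.float64(0.0198), np.float64(0.1585)), (np.float64(0.0199), np.float64(0.1585))]
round 293 [ 0.39080774 -0.01841301  0.01207347] [0.46357817 0.34728754 1.27810748] [0.4453515  0.31664826 0.01739795]
0.012 189 (446.55487060546875, 320.4156799316406) (53.164886474609375, 35.83056640625) 86.09431457519531 [0.44630678 0.31835467 0.01570093]
0.03 91 (445.89105224609375, 318.9388122558594) (47.897377014160156, 9.872598648071289) 88.72443389892578 [0.44583933 0.3158643  0.06274691]
step 290 [ 0.39080774 -0.37826208  0.01211021] [ 0.53306896 -0.01841301  1.27810748] [ 0.50166675 -0.34226012  0.01856586]
0.012 162 (503.2864685058594, -346.96112060546875) (35.629886627197266, 53.93948745727539) 38.6300048828125 [ 0.50349719 -0.3450962   0.01575946]
0.03 97 (503.72259521484375, -347.125) (10.340052604675293, 49.89140319824219) 40.742862701416016 [ 0.5005571  -0.34230409  0.05689081]
rack 3277 [ 0.39080774 -0.14800318  0.01205356] [0.69527102 0.19068514 1.27810748] [0.62053665 0.07233907 0.02834406]
side round 212
0.012 90 ((448.8677978515625, 355.53509521484375), (134.00013732910156, 42.299156188964844), 87.58554077148438) [0.44779299 0.34266133 0.0137359 ]
0.03 96 ((442.309326171875, 356.965087890625), (125.13795471191406, 38.562198638916016), 80.42440032958984) [0.44856015 0.34560884 0.04491804]
side step 862
0.012 343 ((494.6629943847656, -317.077392578125), (49.937042236328125, 125.1660385131836), 18.91325569152832) [ 0.49956562 -0.33717365  0.01461844]
0.03 380 ((495.4453125, -322.18475341796875), (24.903841018676758, 104.36149597167969), 19.90346336364746) [ 0.50389056 -0.34844155  0.04937092]
```

View pics/h0.png

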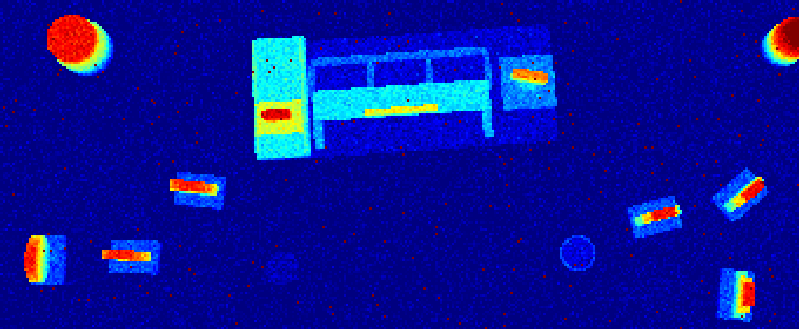

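```bash
cat > fit.py <<'E'
import numpy as np,cv2
from h import *
def rect(q):
    q=q[:,:2].astype(np.float32)*1000
    return [np.round(x,1) for x in cv2.minAreaRect(q)]
def sel(W,x0,x1,y0,y1,z0,z1):
    m=(W[...,0]>x0)&(W[...,0]<x1)&(W[...,1]>y0)&(W[...,1]<y1)&(W[...,2]>z0)&(W[...,2]<z1)
    m8=m.astype(np.uint8); n,l,s,_=cv2.connectedComponentsWithStats(m8,connectivity=8)
    if n<2: return W[:0,0]
    i=1+np.argmax(s[1:,4]); return W[l==i]
def pca(q):
    c=q[:,:2].mean(0);u,s,v=np.linalg.svd(q[:,:2]-c);a=np.arctan2(v[0,1],v[0,0])
    return np.round(c,4),round(((a-np.pi/2+np.pi/2)%np.pi)-np.pi/2,4) # yaw of long axis relative to +y
E
python3 - <<'E'
from fit import *
d=dict(np.load('pics/top0.npz'));W=world(d)
for n,a in dict(fin=(.4,.75,.1,.25,.055,.08),plate=(.4,.75,.1,.25,.042,.053),block=(.4,.75,.1,.25,.026,.034),flange=(.4,.75,-.1,.1,.036,.056),bar=(.4,.75,-.12,.12,.0225,.032),walls=(.56,.75,-.12,.12,.013,.021),knobblk=(.4,.75,-.25,-.08,.016,.024),wing=(.4,.75,-.25,-.08,.045,.07),base=(.4,.75,-.25,.25,.003,.0095)).items():
    q=sel(W,*a); print(n,len(q),rect(q),pca(q),np.median(q[:,2]).round(4))
for n,a in dict(rp=(.4,.5,.25,.36,.012,.022),rj=(.4,.5,.25,.36,.05,.08),sp=(.45,.55,-.39,-.3,.012,.022),sj=(.45,.55,-.39,-.3,.028,.08)).items():
    q=sel(W,*a); print(n,len(q),rect(q),pca(q),np.median(q[:,2]).round(4),q[:,2].max())
E
```

```text
fin 61 [array([592.7, 158. ]), array([29.1, 11.6]), np.float64(88.5)] (array([0.5926, 0.1574]), np.float64(0.0514)) 0.0714
plate 198 [array([593.4, 157.6]), array([36.4, 50.6]), np.float64(3.9)] (array([0.5923, 0.1567]), np.float64(0.0876)) 0.0467
block 498 [array([649.2, 160.6]), array([76.1, 60.3]), np.float64(1.5)] (array([0.6504, 0.1606]), np.float64(-1.5203)) 0.0299
flange 97 [array([599.4,  26.4]), array([ 6.4, 80.6]), np.float64(3.4)] (array([0.599 , 0.0243]), np.float64(0.0536)) 0.0496
bar 828 [array([599.5,  23.3]), array([ 63.6, 195.6]), np.float64(3.1)] (array([0.6128, 0.0236]), np.float64(0.044)) 0.0281
walls 246 [array([652.1,  22.1]), array([ 37.1, 191.3]), np.float64(3.4)] (array([0.6632, 0.03  ]), np.float64(0.0745)) 0.0178
knobblk 352 [array([ 634.1, -116.5]), array([60.4, 60.2]), np.float64(3.8)] (array([ 0.6323, -0.1163]), np.float64(-1.5416)) 0.0201
wing 69 [array([ 633.9, -116.6]), array([37.6, 10.7]), np.float64(78.6)] (array([ 0.6331, -0.1164]), np.float64(-0.1881)) 0.0592
base 2040 [array([631.7, -12.8]), array([156.5, 290.3]), np.float64(2.0)] (array([ 0.6203, -0.018 ]), np.float64(0.12)) 0.0061
rp 197 [array([446.6, 320.4]), array([53.2, 35.8]), np.float64(86.1)] (array([0.4461, 0.3187]), np.float64(0.059)) 0.0157 0.02137166057785289
rj 86 [array([445.9, 319.2]), array([47.4,  9.9]), np.float64(88.7)] (array([0.4459, 0.3168]), np.float64(-0.075)) 0.065 0.07335111213350182
sp 177 [array([ 503.3, -347. ]), array([35.6, 53.9]), np.float64(38.6)] (array([ 0.5033, -0.3447]), np.float64(0.7408)) 0.016 0.021240701442098765
sj 104 [array([ 503.6, -347.2]), array([10.4, 50.1]), np.float64(38.9)] (array([ 0.501 , -0.3424]), np.float64(0.7457)) 0.0559 0.07644167240573685
```

```bash
python3 - <<'E'
from fit import *
from scipy.ndimage import median_filter
d=dict(np.load('pics/top0.npz'));W=world(d)
W=W[165:235,190:335].reshape(-1,3);W=W[W[:,2]<.2]
for deg in(3.2,3.5,3.8):
    a=np.radians(deg);R=np.array([[np.cos(a),np.sin(a)],[-np.sin(a),np.cos(a)]])
    Q=(W[:,:2]-[.6341,-.1165])@R.T*1000;z=W[:,2]*1000
    print('deg',deg)
    # flange ends tilt check: bar front edge
    for y0 in range(40,250,30):
        m=(Q[:,1]>y0)&(Q[:,1]<y0+30)
        b=m&(z>23)&(z<33);w=m&(z>14)&(z<21)&(Q[:,0]>10)
        print(y0,'bar +x edge',np.sort(Q[b,0])[-6:].mean().round(1) if b.sum() else None,'wall',w.sum(),np.median(Q[w,0]).round(1) if w.sum() else None, np.percentile(Q[w,0],[3,97]).round(1) if w.sum() else None)
# divider profile at deg 3.5
a=np.radians(3.5);R=np.array([[np.cos(a),np.sin(a)],[-np.sin(a),np.cos(a)]])
Q=(W[:,:2]-[.6341,-.1165])@R.T*1000
m=(Q[:,0]>6)&(Q[:,0]<24)
for y in range(30,270,2):
    k=m&(Q[:,1]>=y)&(Q[:,1]<y+2)
    print(y,k.sum(),z[k].mean().round(1) if k.sum() else 0,end=' | ')
print()
m=((Q[:,1]>55)&(Q[:,1]<100))|((Q[:,1]>120)&(Q[:,1]<160))|((Q[:,1]>190)&(Q[:,1]<220))
for x in range(-60,55,2):
    k=m&(Q[:,0]>=x)&(Q[:,0]<x+2);print(x,k.sum(),z[k].mean().round(1) if k.sum() else 0,end=' | ')
E
```

```text
deg 3.2
40 bar +x edge 3.5 wall 43 37.1 [14.  42.6]
70 bar +x edge 10.1 wall 31 39.1 [35.4 43.4]
100 bar +x edge 13.4 wall 50 36.3 [14.  43.7]
130 bar +x edge 10.3 wall 34 40.1 [35.6 43.8]
160 bar +x edge 26.9 wall 52 36.9 [11.9 43.3]
190 bar +x edge 3.7 wall 38 39.3 [35.1 43.4]
220 bar +x edge 62.9 wall 56 35.0 [10.3 43.9]
deg 3.5
40 bar +x edge 3.8 wall 43 37.4 [14.2 43. ]
70 bar +x edge 10.5 wall 32 39.5 [35.8 43.8]
100 bar +x edge 14.0 wall 49 36.6 [14.6 44.2]
130 bar +x edge 11.1 wall 34 40.8 [36.4 44.6]
160 bar +x edge 27.8 wall 53 37.7 [11.8 44.2]
190 bar +x edge 4.7 wall 38 40.3 [36.2 44.5]
220 bar +x edge 64.2 wall 56 36.2 [11.6 45.1]
deg 3.8
40 bar +x edge 4.1 wall 42 37.7 [14.4 43.3]
70 bar +x edge 10.9 wall 33 40.0 [36.2 44.2]
100 bar +x edge 14.6 wall 48 37.5 [15.1 44.8]
130 bar +x edge 11.9 wall 34 41.5 [37.2 45.4]
160 bar +x edge 28.8 wall 56 38.7 [12.8 45.1]
190 bar +x edge 5.8 wall 35 41.7 [37.3 45.7]
220 bar +x edge 65.4 wall 57 37.0 [12.7 46.3]
30 3 9.0 | 32 5 5.7 | 34 6 8.4 | 36 5 5.6 | 38 1 8.8 | 40 7 19.1 | 42 6 17.9 | 44 4 16.7 | 46 7 14.9 | 48 4 6.1 | 50 6 6.7
[... 1352 characters left out ...]
0 | -54 34 6.0 | -52 28 5.7 | -50 38 6.3 | -48 32 6.1 | -46 28 6.1 | -44 34 5.5 | -42 33 4.8 | -40 35 5.8 | -38 31 7.0 | -36 30 6.1 | -34 35 6.2 | -32 35 5.9 | -30 76 23.8 | -28 66 21.1 | -26 38 29.9 | -24 31 32.7 | -22 23 28.9 | -20 30 29.0 | -18 33 28.9 | -16 34 28.6 | -14 30 29.0 | -12 37 28.7 | -10 29 28.7 | -8 33 28.6 | -6 30 28.9 | -4 35 28.3 | -2 29 29.0 | 0 34 28.6 | 2 34 28.5 | 4 18 27.5 | 6 0 0 | 8 10 9.8 | 10 29 6.3 | 12 36 5.7 | 14 30 6.8 | 16 35 7.1 | 18 30 7.2 | 20 29 6.9 | 22 36 7.1 | 24 29 7.3 | 26 28 7.0 | 28 38 6.2 | 30 28 6.3 | 32 32 6.7 | 34 33 9.3 | 36 70 12.3 | 38 30 18.4 | 40 32 17.5 | 42 36 18.5 | 44 9 17.9 | 46 13 8.2 | 48 25 5.9 | 50 37 6.5 | 52 30 5.5 | 54 32 6.2 |
```

Request:
send_rows --deltas '[{"dp": [0.23,0.466,0],"rotation": [0,0,0.2]},{"dp": [0.46,0.932,0],"rotation": [0,0,0.387]},{"dp": [0.462,0.932,0],"rotation": [0,0,0.387]},{"dp": [0.462,0.932,0],"rotation": [0,0,0.387]}]' --fingers 0 --grip_force 40

```text
clock: 2.03
position: [0.3177, -0.3939, 0.2277]
ee_rot: [-0.002, 0.945, 0.328, 0.002]
contact_force: [-0.8, -0.3, -0.2]
width: 0.0429
```

Request:
send_rows --deltas '[{"dp": [0.23,0.466,0],"rotation": [0,0,0.2]},{"dp": [0.46,0.932,0],"rotation": [0,0,0.387]},{"dp": [0.462,0.932,0],"rotation": [0,0,0.387]},{"dp": [0.462,0.932,0],"rotation": [0,0,0.387]}]'

```text
clock: 2.37
position: [0.3732, -0.2824, 0.2278]
ee_rot: [-0.002, 0.908, 0.418, 0.002]
contact_force: [-0.2, -0.3, 0.2]
width: 0.0427
```

Request:
send_rows --deltas '[{"dp": [0.23,0.466,0],"rotation": [0,0,0.2]},{"dp": [0.46,0.932,0],"rotation": [0,0,0.387]},{"dp": [0.462,0.932,0],"rotation": [0,0,0.387]},{"dp": [0.462,0.932,0],"rotation": [0,0,0.387]}]'

```text
clock: 2.7
position: [0.429, -0.171, 0.2279]
ee_rot: [-0.001, 0.864, 0.504, 0.002]
contact_force: [-0.8, -0.6, -0.2]
width: 0.0428
```

Request:
send_rows --deltas '[{"dp": [0.23,0.46,0],"rotation": [0,0,0.2]},{"dp": [0.456,0.914,0],"rotation": [0,0,0.383]},{"dp": [0.456,0.914,0],"rotation": [0,0,0.383]},{"dp": [0.456,0.914,0],"rotation": [0,0,0.383]}]'

```text
clock: 3.03
position: [0.484, -0.0624, 0.2278]
ee_rot: [-0.001, 0.812, 0.584, 0.002]
contact_force: [0.5, -0.1, 0.7]
width: 0.0428
```

Request:
send_rows --deltas '[{"dp": [0.23,0.46,0],"rotation": [0,0,0.2]},{"dp": [0.456,0.914,0],"rotation": [0,0,0.383]},{"dp": [0.456,0.914,0],"rotation": [0,0,0.383]},{"dp": [0.456,0.914,0],"rotation": [0,0,0.383]}]'

```text
clock: 3.37
position: [0.5391, 0.0469, 0.2275]
ee_rot: [-0.0, 0.753, 0.659, 0.002]
contact_force: [0.8, 0.3, -0.1]
width: 0.0428
```

Request:
send_rows --deltas '[{"dp": [0.23,0.46,0],"rotation": [0,0,0.2]},{"dp": [0.456,0.914,0],"rotation": [0,0,0.383]},{"dp": [0.456,0.914,0],"rotation": [0,0,0.383]},{"dp": [0.456,0.914,0],"rotation": [0,0,0.383]}]'

```text
clock: 3.7
position: [0.594, 0.1565, 0.227]
ee_rot: [-0.0, 0.686, 0.727, 0.002]
contact_force: [0.6, -0.1, 1.0]
width: 0.0433
```

```bash
cat > st.py <<'E'
from h import *
def st():
    s=monitor.get_state();q=s['ee_rot']
    print('t',round(s['clock'],2),'pos',np.round(s['position'],4),'psi',round(2*np.arctan2(q[2],q[1]),4),'tilt',np.round([q[0],q[3]],4),'F',np.round(s['contact_force'],1),'w',round(s['width'],4),'q',np.round(s['qpos'],2))
    return s
if __name__=='__main__': st()
E
python3 st.py
```

```text
t 3.7 pos [0.594  0.1565 0.227 ] psi 1.6285 tilt [-0.0004  0.0024] F [ 0.6 -0.1  1. ] w 0.0433 q [0.14 0.33 1.42 0.   1.38 0.08]
```

Request:
send_rows --deltas '[{"dp": [0,0,-0.33],"rotation": [0,0,0]},{"dp": [0,0,-0.66],"rotation": [0,0,0]},{"dp": [0,0,-0.75],"rotation": [0,0,0]},{"dp": [0,0,-0.75],"rotation": [0,0,0]},{"dp": [0,0,-0.75],"rotation": [0,0,0]}]'

```text
clock: 4.12
position: [0.5912, 0.1507, 0.1381]
ee_rot: [0.0, 0.688, 0.726, -0.0]
contact_force: [-0.7, -0.7, 0.2]
width: 0.0429
```

```bash
python3 - <<'E'
from st import *
st();d=snap('side','side1');a=d['color'][100:260,200:400,::-1];cv2.imwrite('pics/side1c.png',cv2.resize(a,None,fx=3.5,fy=3.5,interpolation=cv2.INTER_CUBIC))
d=snap('top','top1')
print(proj(dict(np.load('pics/side1.npz')),[.5926,.1578,.06]))
E
```

```text
t 4.12 pos [0.5912 0.1507 0.1381] psi 1.6237 tilt [ 0.0001 -0.0001] F [-0.7 -0.7  0.2] w 0.0429 q [ 0.14  0.39  1.57 -0.    1.19  0.08]
[[281.59690175 183.29475342]]
```

View pics/side1c.png

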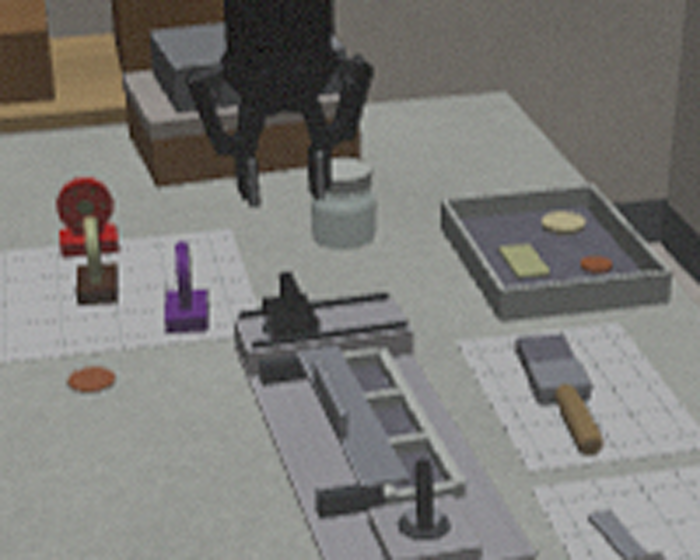

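Request:
send_rows --deltas '[{"dp": [0.012,0.055,-0.2],"rotation": [0,0,0.01]},{"dp": [0.012,0.055,-0.4],"rotation": [0,0,0.01]},{"dp": [0.012,0.055,-0.55],"rotation": [0,0,0.01]},{"dp": [0.012,0.055,-0.55],"rotation": [0,0,0.01]},{"dp": [0.012,0.055,-0.55],"rotation": [0,0,0.01]}]'

```text
clock: 4.63
position: [0.5931, 0.1583, 0.0729]
ee_rot: [0.001, 0.686, 0.728, 0.001]
contact_force: [0.6, 0.2, 0.6]
width: 0.0426
```

Request:
send_rows --deltas '[{"dp": [0,0,0],"rotation": [0,0,0]},{"dp": [0,0,0],"rotation": [0,0,0]},{"dp": [0,0,0],"rotation": [0,0,0]},{"dp": [0,0,0],"rotation": [0,0,0]},{"dp": [0,0,0],"rotation": [0,0,0]},{"dp": [0,0,0],"rotation": [0,0,0]}]' --fingers 1 --grip_force 20

```text
clock: 5.13
position: [0.5924, 0.1584, 0.072]
ee_rot: [0.0, 0.686, 0.728, 0.0]
contact_force: [0.6, -0.3, -0.5]
width: 0.0001
```

```bash
python3 - <<'E'
from st import *
st();d=snap('side','side2');a=d['color'][100:260,200:400,::-1];cv2.imwrite('pics/side2c.png',cv2.resize(a,None,fx=3.5,fy=3.5,interpolation=cv2.INTER_CUBIC))
d=snap('top','top2');a=d['color'][150:250,150:350,::-1];cv2.imwrite('pics/top2c.png',cv2.resize(a,None,fx=3.5,fy=3.5,interpolation=cv2.INTER_CUBIC))
E
```

```text
t 5.13 pos [0.5924 0.1584 0.072 ] psi 1.6298 tilt [0.0002 0.0003] F [ 0.6 -0.3 -0.5] w 0.0001 q [ 0.15  0.45  1.64 -0.    1.05  0.09]
```

View pics/side2c.png

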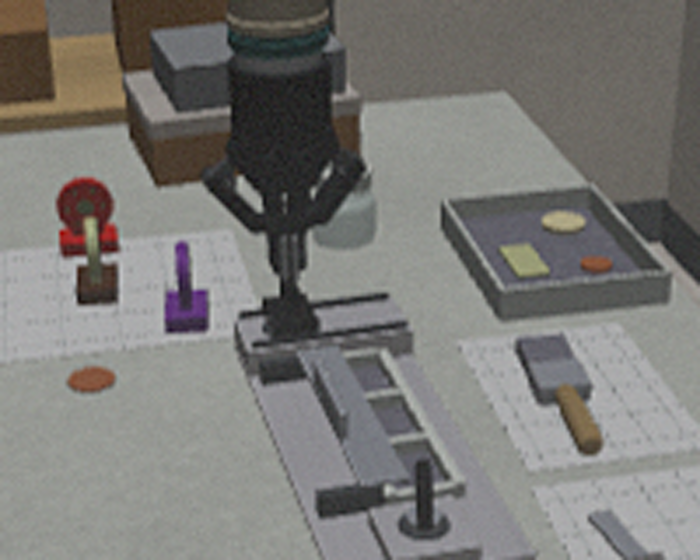

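View pics/top2c.png

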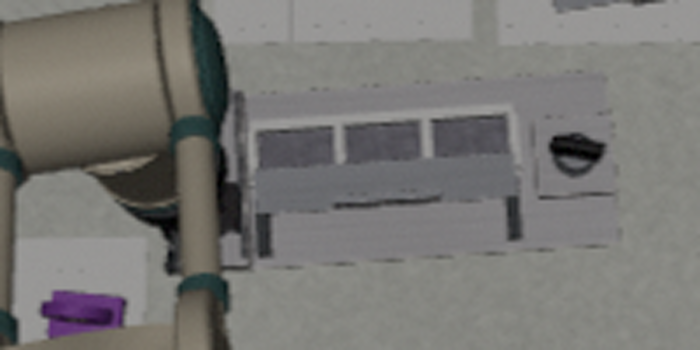

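```bash
python3 - <<'E'
from h import *
ims=[]
for n in('side1','side2'):
    d=dict(np.load(f'pics/{n}.npz'));ims.append(d['color'][160:205,262:307,::-1]);
    W=world(d)
    for v in range(170,196,2): print(n,v,[tuple(np.round(W[v,u]*1000).astype(int)) for u in (278,281,284,287)])
a=cv2.resize(cv2.convertScaleAbs(np.hstack(ims),alpha=2.2),None,fx=8.5,fy=8.5,interpolation=cv2.INTER_CUBIC);cv2.imwrite('pics/cmp.png',a)
E
```

```text
side1 170 [(np.int64(616), np.int64(384), np.int64(-4)), (np.int64(626), np.int64(382), np.int64(-4)), (np.int64(636), np.int64(385), np.int64(-6)), (np.int64(645), np.int64(374), np.int64(-2))]
side1 172 [(np.int64(435), np.int64(-893), np.int64(588)), (np.int64(623), np.int64(364), np.int64(-2)), (np.int64(633), np.int64(363), np.int64(-3)), (np.int64(642), np.int64(357), np.int64(-2))]
side1 174 [(np.int64(611), np.int64(352), np.int64(-3)), (np.int64(621), np.int64(353), np.int64(-4)), (np.int64(630), np.int64(346), np.int64(-2)), (np.int64(640), np.int64(347), np.int64(-4))]
side1 176 [(np.int64(609), np.int64(339), np.int64(-4)), (np.int64(618), np.int64(335), np.int64(-3)), (np.int64(628), np.int64(335), np.int64(-4)), (np.int64(637), np.int64(330), np.int64(-3))]
side1 178 [(np.int64(606), np.int64(319), np.int64(-1)), (np.int64(594), np.int64(172), np.int64(69)), (np.int64(625), np.int64(317), np.int64(-2)), (np.int64(634), np.int64(316), np.int64(-3))]
side1 180 [(np.int64(435), np.int64(-893), np.int64(588)), (np.int64(591), np.int64(157), np.int64(71)), (np.int64(623), np
[... 3280 characters left out ...]
64(156), np.int64(47)), (np.int64(597), np.int64(145), np.int64(51)), (np.int64(607), np.int64(156), np.int64(45))]
side2 190 [(np.int64(581), np.int64(150), np.int64(45)), (np.int64(589), np.int64(151), np.int64(43)), (np.int64(597), np.int64(147), np.int64(44)), (np.int64(605), np.int64(147), np.int64(43))]
side2 192 [(np.int64(579), np.int64(140), np.int64(44)), (np.int64(587), np.int64(136), np.int64(45)), (np.int64(594), np.int64(131), np.int64(46)), (np.int64(603), np.int64(133), np.int64(45))]
side2 194 [(np.int64(578), np.int64(135), np.int64(40)), (np.int64(586), np.int64(135), np.int64(39)), (np.int64(594), np.int64(134), np.int64(39)), (np.int64(602), np.int64(130), np.int64(40))]
```

View pics/cmp.png

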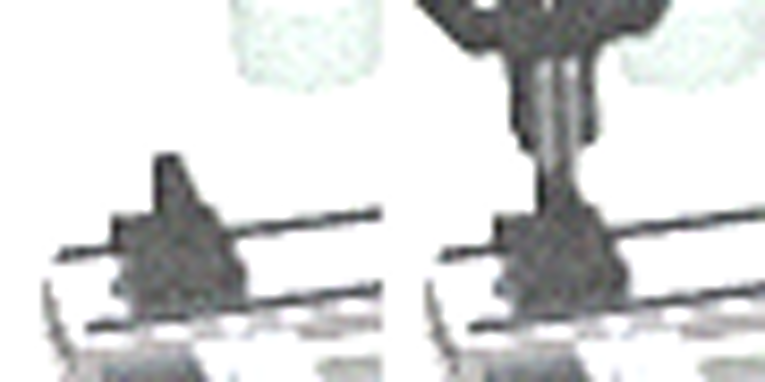

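```bash
python3 - <<'E'
from h import *
for n,b in(('side1',(130,162,264,300)),('side2',(160,184,270,296))):
    d=dict(np.load(f'pics/{n}.npz'));W=world(d)
    for v in range(b[0],b[1]):
        r=W[v,b[2]:b[3]];m=(r[:,1]>.12)&(r[:,1]<.19)
        if m.sum(): print(n,v,m.sum(),'x',np.round(r[m,0].min(),3),np.round(r[m,0].max(),3),'z',np.round(np.median(r[m,2]),3),'y',np.round(np.median(r[m,1]),3))
E
```

```text
side1 130 26 x 0.566 0.642 z 0.219 y 0.137
side1 131 28 x 0.564 0.643 z 0.217 y 0.138
side1 132 29 x 0.563 0.642 z 0.213 y 0.139
side1 133 20 x 0.563 0.64 z 0.211 y 0.138
side1 134 18 x 0.562 0.641 z 0.208 y 0.136
side1 135 19 x 0.562 0.64 z 0.206 y 0.137
side1 136 20 x 0.562 0.641 z 0.201 y 0.139
side1 137 19 x 0.562 0.64 z 0.198 y 0.14
side1 138 21 x 0.549 0.64 z 0.195 y 0.14
side1 139 21 x 0.549 0.64 z 0.193 y 0.14
side1 140 21 x 0.549 0.64 z 0.191 y 0.139
side1 141 18 x 0.548 0.633 z 0.192 y 0.139
side1 142 18 x 0.549 0.63 z 0.189 y 0.138
side1 143 16 x 0.548 0.628 z 0.187 y 0.139
side1 144 16 x 0.548 0.627 z 0.185 y 0.139
side1 145 13 x 0.556 0.628 z 0.177 y 0.142
side1 146 14 x 0.557 0.627 z 0.174 y 0.142
side1 147 14 x 0.557 0.627 z 0.172 y 0.14
side1 148 13 x 0.558 0.627 z 0.17 y 0.14
side1 149 13 x 0.558 0.627 z 0.166 y 0.141
side1 150 13 x 0.559 0.627 z 0.163 y 0.143
side1 151 13 x 0.559 0.627 z 0.16 y 0.142
side1 152 13 x 0.558 0.627 z 0.158 y 0.143
side1 153 13 x 0.558 0.626 z 0.155 y 0.141
side1 154 11 x 0.559 0.623 z 0.153 y 0.14
side1 155 9 x 0.56 0.62 z 0.153 y 0.141

[... 469 characters left out ...]
167 12 x 0.578 0.608 z 0.113 y 0.147
side2 168 10 x 0.581 0.605 z 0.11 y 0.149
side2 169 11 x 0.581 0.608 z 0.107 y 0.149
side2 170 11 x 0.581 0.608 z 0.104 y 0.15
side2 171 11 x 0.581 0.608 z 0.102 y 0.148
side2 172 11 x 0.581 0.608 z 0.098 y 0.151
side2 173 11 x 0.58 0.607 z 0.095 y 0.151
side2 174 10 x 0.58 0.608 z 0.092 y 0.15
side2 175 11 x 0.581 0.608 z 0.089 y 0.15
side2 176 11 x 0.58 0.607 z 0.086 y 0.15
side2 177 9 x 0.582 0.604 z 0.084 y 0.147
side2 178 8 x 0.582 0.601 z 0.08 y 0.149
side2 179 6 x 0.588 0.601 z 0.079 y 0.145
side2 180 5 x 0.588 0.598 z 0.074 y 0.148
side2 181 5 x 0.59 0.599 z 0.07 y 0.151
side2 182 6 x 0.59 0.6 z 0.069 y 0.145
side2 183 6 x 0.59 0.6 z 0.067 y 0.145
```

Request:
send_rows --deltas '[{"dp": [0,0,0],"rotation": [0,0,0]},{"dp": [0,0,0],"rotation": [0,0,0]},{"dp": [0,0,0],"rotation": [0,0,0]},{"dp": [0,0,-0.04],"rotation": [0,0,0]},{"dp": [0,0,-0.08],"rotation": [0,0,0]},{"dp": [0,0,-0.12],"rotation": [0,0,0]},{"dp": [0,0,-0.12],"rotation": [0,0,0]}]' --fingers 0

```text
clock: 5.82
position: [0.5912, 0.1583, 0.0557]
ee_rot: [-0.001, 0.686, 0.728, -0.001]
contact_force: [-0.8, 0.1, -0.6]
width: 0.0429
```

```bash
python3 - <<'E'
from st import *
st();d=snap('side','side3')
a=cv2.resize(cv2.convertScaleAbs(d['color'][140:205,245:325,::-1],alpha=2.),None,fx=9,fy=9,interpolation=cv2.INTER_CUBIC);cv2.imwrite('pics/side3c.png',a)
E
```

```text
t 5.82 pos [0.5912 0.1583 0.0557] psi 1.6298 tilt [-0.0008 -0.0011] F [-0.8  0.1 -0.6] w 0.0429 q [ 0.15  0.47  1.66 -0.    1.01  0.09]
```

View pics/side3c.png

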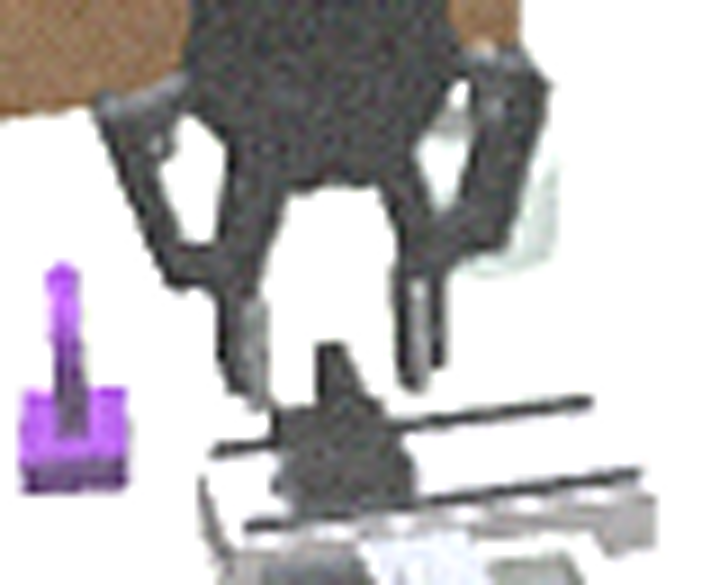

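Request:
send_rows --deltas '[{"dp": [0.008,0,-0.03],"rotation": [0,0,0]},{"dp": [0.008,0,-0.03],"rotation": [0,0,0]},{"dp": [0.008,0,-0.03],"rotation": [0,0,0]},{"dp": [0.008,0,-0.03],"rotation": [0,0,0]},{"dp": [0.008,0,-0.03],"rotation": [0,0,0]},{"dp": [0.008,0,-0.03],"rotation": [0,0,0]}]' --fingers 1

```text
clock: 6.37
position: [0.5932, 0.1584, 0.0534]
ee_rot: [-0.0, 0.686, 0.728, 0.0]
contact_force: [0.6, 0.4, -2.8]
width: 0.0091
```

Request:
send_rows --deltas '[{"dp": [0.1,0.006,0],"rotation": [0,0,0]},{"dp": [0.2,0.012,0],"rotation": [0,0,0]},{"dp": [0.3,0.018,0],"rotation": [0,0,0]},{"dp": [0.4,0.024,0],"rotation": [0,0,0]},{"dp": [0.43,0.026,0],"rotation": [0,0,0]},{"dp": [0.45,0.027,0],"rotation": [0,0,0]},{"dp": [0.45,0.027,0],"rotation": [0,0,0]},{"dp": [0.45,0.027,0],"rotation": [0,0,0]}]'

```text
clock: 7.03
position: [0.6445, 0.1612, 0.0534]
ee_rot: [-0.001, 0.686, 0.728, -0.002]
contact_force: [-5.3, -1.6, 1.6]
width: 0.0094
```

Request:
send_rows --deltas '[{"dp": [0.015,0.001,0],"rotation": [0,0,0]},{"dp": [0.015,0.001,0],"rotation": [0,0,0]},{"dp": [0.015,0.001,0],"rotation": [0,0,0]},{"dp": [0.015,0.001,0],"rotation": [0,0,0]}]'

```text
clock: 7.37
position: [0.6447, 0.1612, 0.0534]
ee_rot: [-0.002, 0.686, 0.728, -0.003]
contact_force: [-7.6, -1.7, 4.0]
width: 0.0096
```

Request:
send_rows --deltas '[{"dp": [-0.03,0,0],"rotation": [0,0,0]},{"dp": [-0.03,0,0],"rotation": [0,0,0]},{"dp": [-0.03,0,0],"rotation": [0,0,0]},{"dp": [-0.03,0,0],"rotation": [0,0,0]},{"dp": [-0.03,0,0.2],"rotation": [0,0,0]},{"dp": [-0.03,0,0.5],"rotation": [0,0,0]},{"dp": [-0.03,0,0.7],"rotation": [0,0,0]},{"dp": [-0.03,0,0.7],"rotation": [0,0,0]}]' --fingers 0

```text
clock: 8.03
position: [0.6499, 0.1625, 0.1442]
ee_rot: [0.004, 0.686, 0.728, 0.005]
contact_force: [0.4, 0.1, 0.5]
width: 0.0425
```

Request:
send_rows --deltas '[{"dp": [-0.5,-0.5,0],"rotation": [0,0,0]},{"dp": [-1,-1,0],"rotation": [0,0,0]},{"dp": [-1,-1,0],"rotation": [0,0,0]},{"dp": [-1,-1,0],"rotation": [0,0,0]}]' --fingers 1

```text
clock: 8.37
position: [0.5264, 0.0431, 0.1371]
ee_rot: [0.0, 0.686, 0.728, 0.0]
contact_force: [0.3, -1.6, 0.1]
width: 0.0002
```

```bash
python3 - <<'E'
from st import *
st();d=snap('side','side4')
a=cv2.resize(cv2.convertScaleAbs(d['color'][140:265,245:375,::-1],alpha=1.6),None,fx=4.6,fy=4.6,interpolation=cv2.INTER_CUBIC);cv2.imwrite('pics/side4c.png',a)
d=snap('top','top4')
a=cv2.resize(cv2.convertScaleAbs(d['color'][150:290,120:350,::-1],alpha=1.6),None,fx=3.4,fy=3.4,interpolation=cv2.INTER_CUBIC);cv2.imwrite('pics/top4c.png',a)
E
```

```text
t 8.37 pos [0.5264 0.0431 0.1371] psi 1.6309 tilt [0.0002 0.0001] F [ 0.3 -1.6  0.1] w 0.0002 q [-0.05  0.27  1.75 -0.    1.12 -0.11]
```

View pics/side4c.png

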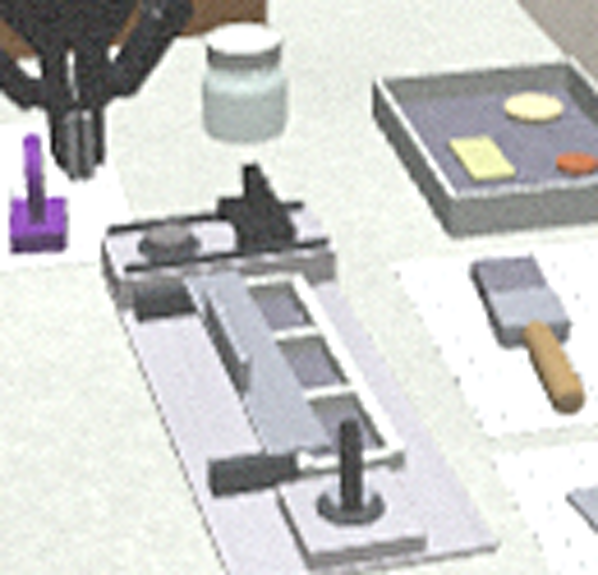

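View pics/top4c.png

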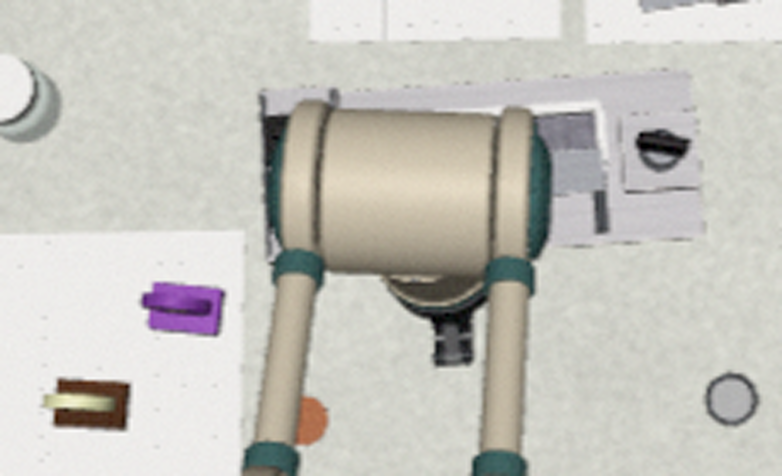

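```bash
python3 - <<'E'
from fit import *
d=dict(np.load('pics/side4.npz'));W=world(d)
q=sel(W,.55,.62,.12,.2,.035,.045);print(len(q),q.mean(0),rect(q))
q=sel(W,.45,.57,.0,.09,.1,.2);print('tips',np.sort(q[:,2])[:10].round(4),q[:,0].mean())
q=q[q[:,2]<q[:,2].min()+.01];print(q.mean(0))
q=W[(W[...,0]>.57)&(W[...,0]<.68)&(W[...,1]>.12)&(W[...,1]<.2)&(W[...,2]>.058)&(W[...,2]<.08)];print('fin',q.mean(0))
E
```

```text
41 [0.59048582 0.15622995 0.03694177] [array([590.4, 158.3]), array([25.2, 28.2]), np.float64(17.2)]
tips [0.1384 0.139  0.1403 0.1407 0.1411 0.1421 0.1435 0.1436 0.1439 0.1442] 0.5283603187860652
[0.52681631 0.03247805 0.14449172]
fin [0.64480532 0.15544534 0.06611806]
```

Request:
send_rows --deltas '[{"dp": [0.267,0.48,0],"rotation": [0,0,0]},{"dp": [0.534,0.957,0],"rotation": [0,0,0]},{"dp": [0.534,0.957,-0.3],"rotation": [0,0,0]},{"dp": [0.534,0.957,-0.6],"rotation": [0,0,0]},{"dp": [0.534,0.957,-0.7],"rotation": [0,0,0]},{"dp": [0.534,0.957,-0.7],"rotation": [0,0,0]}]'

```text
clock: 8.97
position: [0.5889, 0.1599, 0.0483]
ee_rot: [-0.003, 0.685, 0.728, -0.003]
contact_force: [-1.6, 0.3, 0.1]
width: -0.0001
```

Request:
send_rows --deltas '[{"dp": [0,0,-0.03],"rotation": [0,0,0]},{"dp": [0,0,-0.06],"rotation": [0,0,0]},{"dp": [0,0,-0.09],"rotation": [0,0,0]},{"dp": [0,0,-0.11],"rotation": [0,0,0]},{"dp": [0,0,-0.11],"rotation": [0,0,0]}]'

```text
clock: 9.38
position: [0.592, 0.1584, 0.0411]
ee_rot: [0.0, 0.686, 0.727, 0.001]
contact_force: [1.3, -0.3, 0.1]
width: -0.0
```

Request:
send_rows --deltas '[{"dp": [0,0,-0.025],"rotation": [0,0,0]},{"dp": [0,0,-0.05],"rotation": [0,0,0]},{"dp": [0,0,-0.05],"rotation": [0,0,0]},{"dp": [0,0,-0.05],"rotation": [0,0,0]}]'

```text
clock: 9.72
position: [0.5918, 0.1587, 0.0345]
ee_rot: [0.0, 0.686, 0.728, 0.0]
contact_force: [1.2, -0.2, 0.6]
width: -0.0003
```

Request:
send_rows --deltas '[{"dp": [0,0,-0.025],"rotation": [0,0,0]},{"dp": [0,0,-0.05],"rotation": [0,0,0]},{"dp": [0,0,-0.05],"rotation": [0,0,0]}]'

```text
clock: 9.97
position: [0.5919, 0.1587, 0.0284]
ee_rot: [0.0, 0.686, 0.728, 0.0]
contact_force: [0.0, -1.2, 2.5]
width: 0.0002
```

Request:
send_rows --deltas '[{"dp": [0,0,-0.02],"rotation": [0,0,0]},{"dp": [0,0,-0.035],"rotation": [0,0,0]},{"dp": [0,0,-0.035],"rotation": [0,0,0]}]'

```text
clock: 10.22
position: [0.592, 0.1588, 0.0282]
ee_rot: [0.001, 0.686, 0.728, 0.001]
contact_force: [-5.0, -2.3, 25.0]
width: -0.0002
```

```bash
python3 - <<'E'
from st import *
st();d=snap('side','side5')
a=cv2.resize(cv2.convertScaleAbs(d['color'][140:265,245:375,::-1],alpha=1.6),None,fx=4.6,fy=4.6,interpolation=cv2.INTER_CUBIC);cv2.imwrite('pics/side5c.png',a)
E
```

```text
t 10.22 pos [0.592  0.1588 0.0282] psi 1.6302 tilt [0.0008 0.0007] F [-5.  -2.3 25. ] w -0.0002 q [ 0.15  0.5   1.69 -0.    0.95  0.09]
```

View pics/side5c.png

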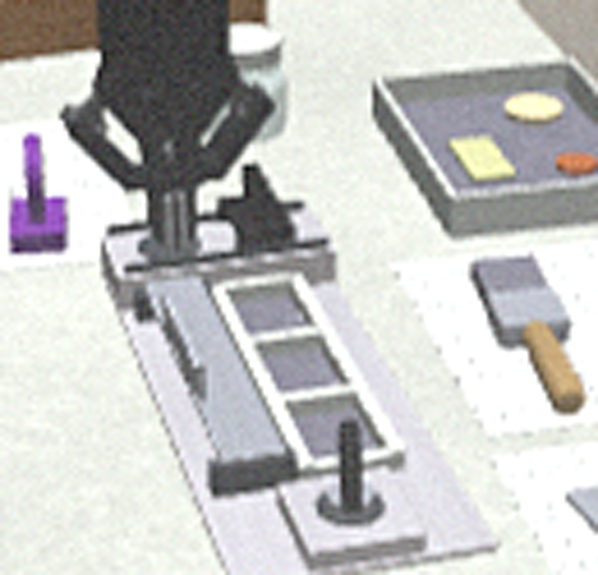

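Request:
send_rows --deltas '[{"dp": [0,0,0.3],"rotation": [0,0,0]},{"dp": [0,0,0.6],"rotation": [0,0,0]},{"dp": [0,0,0.95],"rotation": [0,0,0]},{"dp": [-0.3,0,0.95],"rotation": [0,0,0]},{"dp": [-0.6,0,0.95],"rotation": [0,0,0]},{"dp": [-0.9,0,0.95],"rotation": [0,0,0]},{"dp": [-1,0,0.95],"rotation": [0,0,0]}]' --fingers 0

```text
clock: 10.85
position: [0.465, 0.1585, 0.1374]
ee_rot: [-0.002, 0.686, 0.728, -0.003]
contact_force: [-0.8, -0.2, 0.0]
width: 0.0428
```

```bash
cat > look.py <<'E'
import sys
from st import *
from fit import *
from h import *
st();n=sys.argv[1]
d=snap('top','t'+n);W=world(d)
for nm,a in dict(rp=(.3,.55,.27,.37,.012,.022),rj=(.3,.55,.27,.37,.05,.08),sp=(.45,.58,-.42,-.3,.012,.022),sj=(.45,.58,-.42,-.3,.028,.08)).items():
    q=sel(W,*a)
    if len(q)>5: print(nm,len(q),rect(q),pca(q))
cv2.imwrite(f'pics/t{n}c.png',cv2.resize(cv2.convertScaleAbs(d['color'][120:310,80:450,::-1],alpha=1.5),None,fx=2.16,fy=2.16,interpolation=cv2.INTER_CUBIC))
d=snap('side','s'+n);cv2.imwrite(f'pics/s{n}c.png',cv2.resize(cv2.convertScaleAbs(d['color'][140:370,180:440,::-1],alpha=1.5),None,fx=2.6,fy=2.6,interpolation=cv2.INTER_CUBIC))
E
python3 look.py 6
```

```text
t 10.85 pos [0.465  0.1585 0.1374] psi 1.6304 tilt [-0.0023 -0.0026] F [-0.8 -0.2  0. ] w 0.0428 q [0.19 0.23 1.82 0.   1.11 0.13]
rp 57 [array([437.4, 307.2]), array([26. , 17.9]), np.float64(82.9)] (array([0.4354, 0.3062]), np.float64(0.1855))
sp 177 [array([ 503.3, -347. ]), array([35.7, 54. ]), np.float64(38.9)] (array([ 0.5027, -0.3442]), np.float64(0.7723))
sj 105 [array([ 503.2, -346.7]), array([10.6, 50. ]), np.float64(38.9)] (array([ 0.5009, -0.3423]), np.float64(0.7466))
```

View pics/t6c.png

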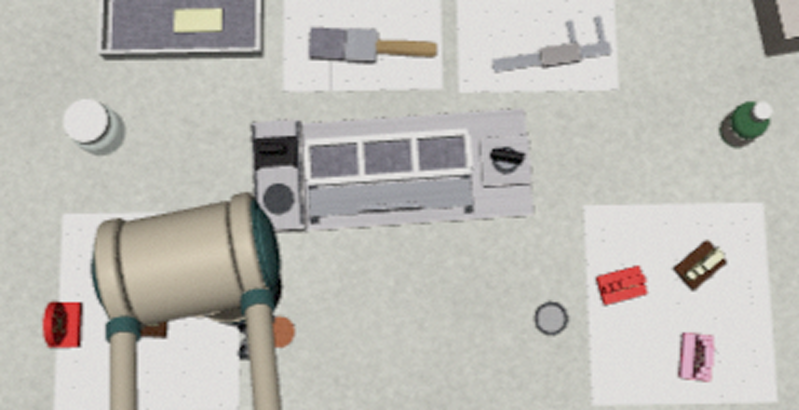

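View pics/s6c.png

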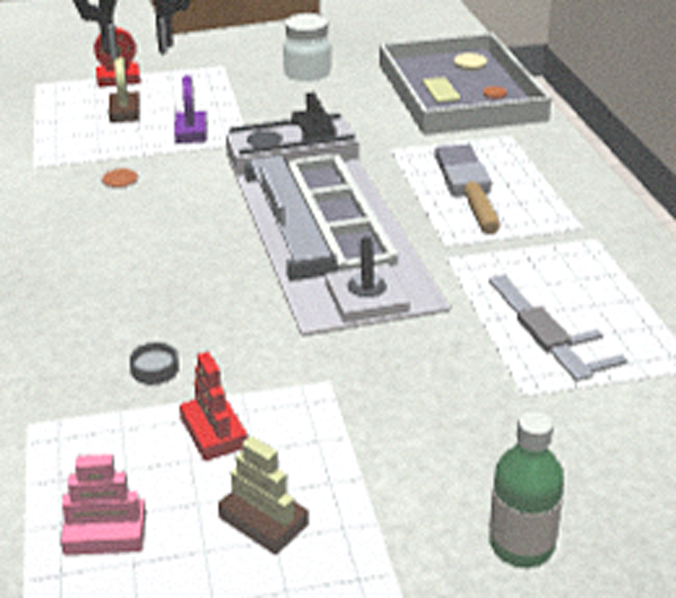

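```bash
python3 - <<'E'
from fit import *
d=dict(np.load('pics/t6.npz'));W=world(d)
a=.0593;R=np.array([[np.cos(a),np.sin(a)],[-np.sin(a),np.cos(a)]])
V=W.reshape(-1,3);V=V[(V[:,2]<.2)&(V[:,2]>-.02)];Q=(V[:,:2]-[.6341,-.1165])@R.T*1000;z=V[:,2]*1000
import scipy.optimize as so
# fit pocket grid: minimise misclassification; floor(6) vs wall(18)
m=(Q[:,0]>-12)&(Q[:,0]<48)&(Q[:,1]>38)&(Q[:,1]<249)&(z<23)
w=np.clip((z[m]-6)/12,-.3,1.3);q=Q[m]
def cost(p):
    cx,cy,t=p;c,s=np.cos(t),np.sin(t);x=(q[:,0]-cx)*c+(q[:,1]-cy)*s;y=-(q[:,0]-cx)*s+(q[:,1]-cy)*c
    f=np.zeros(len(x))
    ins=lambda k:1/(1+np.exp(-(20.5-abs(x))/.7))*1/(1+np.exp(-(29.5-abs(y-k))/.7))
    f=sum(ins(k) for k in(-66,0,66))
    out=(abs(x)<24)&(abs(y)<98)
    return np.mean(np.minimum((w-(1-f))**2,.5)[out])
best=min((so.minimize(cost,[x0,y0,0],method='Nelder-Mead',options=dict(initial_simplex=[[x0,y0,0],[x0+2,y0,0],[x0,y0+2,0],[x0,y0,.02]])) for x0 in(14,16.5,19) for y0 in(141,143,145)),key=lambda r:r.fun)
print(best.x,best.fun)
cx,cy,t=best.x;b=a+t
C=np.array([.6341,-.1165])+np.array([np.cos(a)*cx-np.sin(a)*cy,np.sin(a)*cx+np.cos(a)*cy])/1000
for k in(-.066,0,.066): print(C+k*np.array([-np.sin(b),np.cos(b)]))
print('yaw',b)
E
```

```text
[ 1.62227252e+01  1.42843272e+02 -3.62441075e-03] 0.06550723696998753
[ 0.64550126 -0.0388441 ]
[0.64182857 0.02705364]
[0.63815588 0.09295137]
yaw 0.055675589250723134
```

Request:
send_rows --deltas '[{"dp": [0,0.33,0],"rotation": [0,0,-0.1]},{"dp": [0,0.66,0],"rotation": [0,0,-0.2]},{"dp": [-0.155,0.9,0],"rotation": [0,0,-0.23]},{"dp": [-0.155,0.9,0],"rotation": [0,0,-0.23]}]'

```text
clock: 11.28
position: [0.4524, 0.2719, 0.1378]
ee_rot: [-0.002, 0.726, 0.688, 0.001]
contact_force: [-0.2, 0.0, -0.7]
width: 0.0426
```

Request:
send_rows --deltas '[{"dp": [0,0.3,0],"rotation": [0,0,0]},{"dp": [0,0.45,-0.15],"rotation": [0,0,0]},{"dp": [0,0.45,-0.35],"rotation": [0,0,0]},{"dp": [0,0.45,-0.35],"rotation": [0,0,0]},{"dp": [0,0.45,-0.35],"rotation": [0,0,0]}]'

```text
clock: 11.7
position: [0.4529, 0.3203, 0.0948]
ee_rot: [-0.0, 0.726, 0.687, -0.002]
contact_force: [-0.4, 0.6, -0.3]
width: 0.0427
```

```bash
python3 - <<'E'
from st import *
st();d=snap('side','s7')
a=cv2.resize(cv2.convertScaleAbs(d['color'][110:215,170:310,::-1],alpha=1.6),None,fx=5,fy=5,interpolation=cv2.INTER_CUBIC);cv2.imwrite('pics/s7c.png',a)
E
```

```text
t 11.7 pos [0.4529 0.3203 0.0948] psi 1.5152 tilt [-0.0002 -0.0017] F [-0.4  0.6 -0.3] w 0.0427 q [ 0.49  0.35  1.74 -0.    1.05  0.55]
```

View pics/s7c.png

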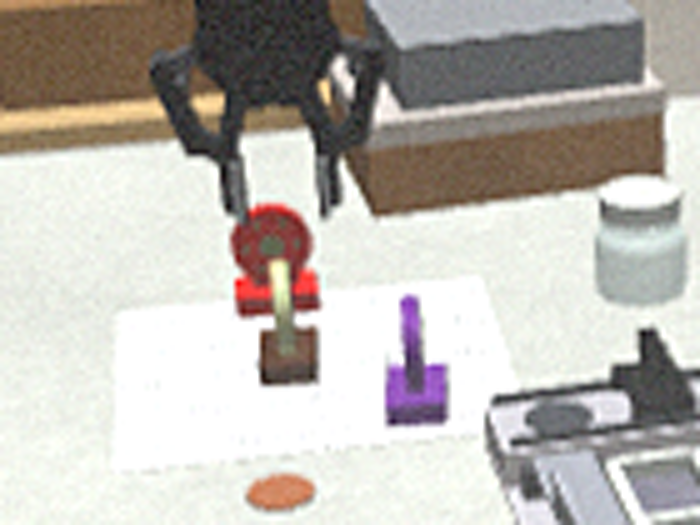

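Request:
send_rows --deltas '[{"dp": [-0.054,0,0],"rotation": [0,0,0]},{"dp": [-0.054,0,-0.15],"rotation": [0,0,0]},{"dp": [-0.054,0,-0.35],"rotation": [0,0,0]},{"dp": [-0.054,0,-0.55],"rotation": [0,0,0]},{"dp": [-0.054,0,-0.6],"rotation": [0,0,0]},{"dp": [-0.054,0,-0.6],"rotation": [0,0,0]},{"dp": [-0.054,0,-0.6],"rotation": [0,0,0]}]'

```text
clock: 12.33
position: [0.4473, 0.3209, 0.0253]
ee_rot: [0.0, 0.727, 0.687, 0.001]
contact_force: [1.0, 0.4, 0.5]
width: 0.0426
```

Request:
send_rows --deltas '[{"dp": [0,0,0],"rotation": [0,0,0]},{"dp": [0,0,0],"rotation": [0,0,0]},{"dp": [0,0,0],"rotation": [0,0,0]},{"dp": [0,0,0],"rotation": [0,0,0]},{"dp": [0,0,0],"rotation": [0,0,0]},{"dp": [0,0,0],"rotation": [0,0,0]}]' --fingers 1 --grip_force 30

```text
clock: 12.83
position: [0.4472, 0.3212, 0.0254]
ee_rot: [0.0, 0.727, 0.687, 0.001]
contact_force: [-0.5, 0.3, 5.8]
width: 0.0098
```

```bash
python3 - <<'E'
from st import *
st();d=snap('side','s8')
a=cv2.resize(cv2.convertScaleAbs(d['color'][110:215,170:310,::-1],alpha=1.6),None,fx=5,fy=5,interpolation=cv2.INTER_CUBIC);cv2.imwrite('pics/s8c.png',a)
E
```

```text
t 12.83 pos [0.4472 0.3212 0.0254] psi 1.5149 tilt [0.0003 0.001 ] F [-0.5  0.3  5.8] w 0.0098 q [ 0.5   0.43  1.84 -0.    0.87  0.55]
```

View pics/s8c.png

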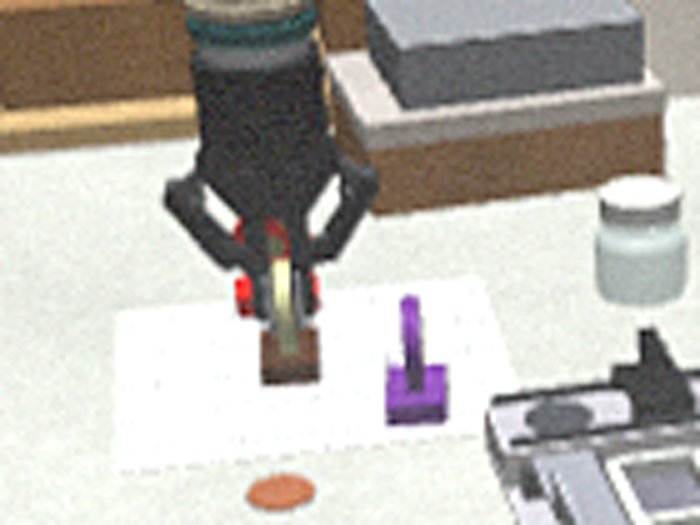

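Request:
send_rows --deltas '[{"dp": [0,0,0.1],"rotation": [0,0,0]},{"dp": [0,0,0.3],"rotation": [0,0,0]},{"dp": [0,0,0.5],"rotation": [0,0,0]},{"dp": [0,0,0.7],"rotation": [0,0,0]},{"dp": [0,0,0.85],"rotation": [0,0,0]},{"dp": [0,0,0.85],"rotation": [0,0,0]}]'

```text
clock: 13.38
position: [0.4488, 0.3221, 0.13]
ee_rot: [0.001, 0.727, 0.687, 0.004]
contact_force: [0.8, 0.7, -1.0]
width: 0.0095
```

Request:
send_rows --deltas '[{"dp": [0.1,-0.16,0],"rotation": [0,0,0.05]},{"dp": [0.26,-0.32,0],"rotation": [0,0,0.1]},{"dp": [0.4,-0.48,0],"rotation": [0,0,0.15]},{"dp": [0.53,-0.64,0],"rotation": [0,0,0.2]},{"dp": [0.66,-0.8,0],"rotation": [0,0,0.224]},{"dp": [0.75,-0.95,0],"rotation": [0,0,0.224]},{"dp": [0.75,-0.95,0],"rotation": [0,0,0.224]}]'

```text
clock: 13.97
position: [0.5383, 0.2033, 0.1246]
ee_rot: [0.001, 0.688, 0.726, -0.001]
contact_force: [0.4, 0.2, -0.6]
width: 0.0096
```

```bash
python3 st.py
```

```text
t 13.97 pos [0.5383 0.2033 0.1246] psi 1.624 tilt [ 0.0009 -0.001 ] F [ 0.4  0.2 -0.6] w 0.0096 q [ 0.24  0.35  1.66 -0.    1.13  0.19]
```

Request:
send_rows --deltas '[{"dp": [0.15,-0.16,0],"rotation": [0,0,0.006]},{"dp": [0.3,-0.32,0],"rotation": [0,0,0.006]},{"dp": [0.45,-0.48,0],"rotation": [0,0,0.006]},{"dp": [0.6,-0.64,0],"rotation": [0,0,0.006]},{"dp": [0.75,-0.8,0],"rotation": [0,0,0.006]},{"dp": [0.832,-0.913,0],"rotation": [0,0,0.006]},{"dp": [0.832,-0.913,0],"rotation": [0,0,0.006]},{"dp": [0.832,-0.913,0],"rotation": [0,0,0.006]}]'

```text
clock: 14.63
position: [0.6355, 0.0971, 0.125]
ee_rot: [-0.001, 0.686, 0.727, -0.001]
contact_force: [0.0, -0.0, -0.9]
width: 0.0095
```

Request:
send_rows --deltas '[{"dp": [0,0,-0.15],"rotation": [0,0,0]},{"dp": [0,0,-0.3],"rotation": [0,0,0]},{"dp": [0,0,-0.45],"rotation": [0,0,0]},{"dp": [0,0,-0.5],"rotation": [0,0,0]},{"dp": [0,0,-0.5],"rotation": [0,0,0]},{"dp": [0,0,-0.5],"rotation": [0,0,0]}]'

```text
clock: 15.13
position: [0.6358, 0.0982, 0.0663]
ee_rot: [-0.0, 0.686, 0.728, -0.0]
contact_force: [0.0, -0.3, -1.6]
width: 0.0097
```

```bash
python3 - <<'E'
from st import *
from fit import *
st();d=snap('side','s9');W=world(d)
a=cv2.resize(cv2.convertScaleAbs(d['color'][140:265,245:375,::-1],alpha=1.6),None,fx=4.6,fy=4.6,interpolation=cv2.INTER_CUBIC);cv2.imwrite('pics/s9c.png',a)
d=snap('top','t9')
a=cv2.resize(cv2.convertScaleAbs(d['color'][150:250,180:340,::-1],alpha=1.6),None,fx=4.6,fy=4.6,interpolation=cv2.INTER_CUBIC);cv2.imwrite('pics/t9c.png',a)
E
```

```text
t 15.13 pos [0.6358 0.0982 0.0663] psi 1.6308 tilt [-0.0003 -0.0001] F [ 0.  -0.3 -1.6] w 0.0097 q [ 0.04  0.5   1.58  0.    1.07 -0.02]
```

View pics/s9c.png

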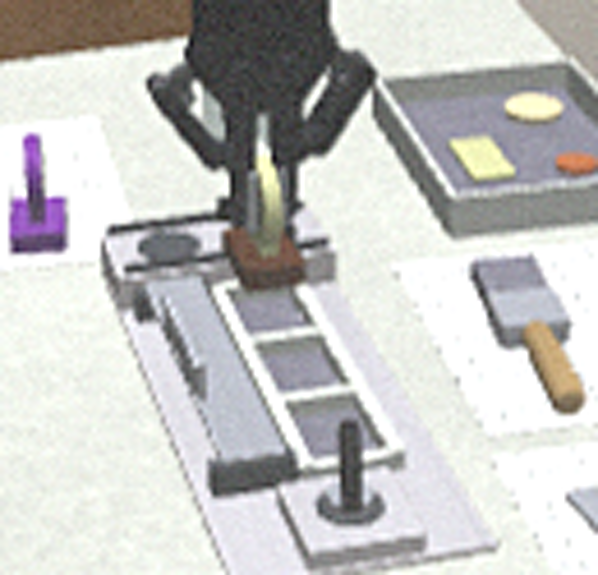

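View pics/t9c.png

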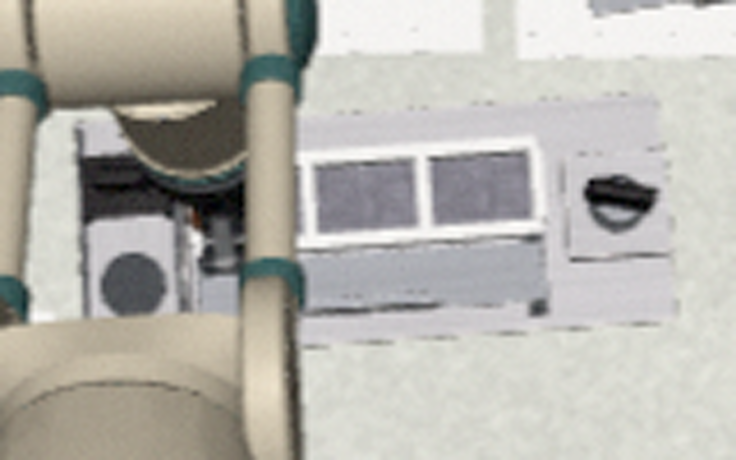

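Request:
send_rows --deltas '[{"dp": [0.02,-0.037,-0.05],"rotation": [0,0,-0.008]},{"dp": [0.02,-0.037,-0.1],"rotation": [0,0,-0.008]},{"dp": [0.02,-0.037,-0.12],"rotation": [0,0,-0.008]},{"dp": [0.02,-0.037,-0.12],"rotation": [0,0,-0.008]},{"dp": [0.02,-0.037,-0.12],"rotation": [0,0,-0.008]}]'

```text
clock: 15.65
position: [0.6385, 0.0926, 0.0514]
ee_rot: [-0.0, 0.687, 0.726, -0.0]
contact_force: [0.9, 0.2, -0.7]
width: 0.0096
```

```bash
python3 - <<'E'
from st import *
from fit import *
st();d=snap('side','s10');W=world(d)
a=cv2.resize(cv2.convertScaleAbs(d['color'][140:265,245:375,::-1],alpha=1.6),None,fx=4.6,fy=4.6,interpolation=cv2.INTER_CUBIC);cv2.imwrite('pics/s10c.png',a)
c=d['color'].astype(int);m=(c[...,0]>c[...,2]+25)&(c[...,0]<130);m[:180]=0;m[230:]=0;m[:,280:][:, 40:]=0;m[:,:285]=0
q=W[m];q=q[(q[:,1]<.15)&(q[:,1]>.03)];print(len(q),q.min(0),q.max(0))
f=q[q[:,1]<np.percentile(q[:,1],35)];print('front face',np.median(f,0),np.percentile(f[:,0],[2,98]),np.percentile(f[:,2],[2,98]))
t=q[q[:,2]>np.percentile(q[:,2],70)];print('top',np.median(t,0),np.percentile(t[:,0],[2,98]),np.percentile(t[:,1],[2,98]))
E
```

```text
t 15.65 pos [0.6385 0.0926 0.0514] psi 1.6255 tilt [-0.0003 -0.0002] F [ 0.9  0.2 -0.7] w 0.0096 q [ 0.04  0.51  1.59  0.    1.04 -0.02]
37 [0.62372768 0.0674869  0.03693889] [0.65672924 0.11272991 0.10017836]
front face [0.64413494 0.07286269 0.04051917] [0.62566576 0.65506649] [0.03826077 0.08028323]
top [0.64224579 0.07526899 0.07842491] [0.62579768 0.65512494] [0.06770709 0.10241747]
```

View pics/s10c.png

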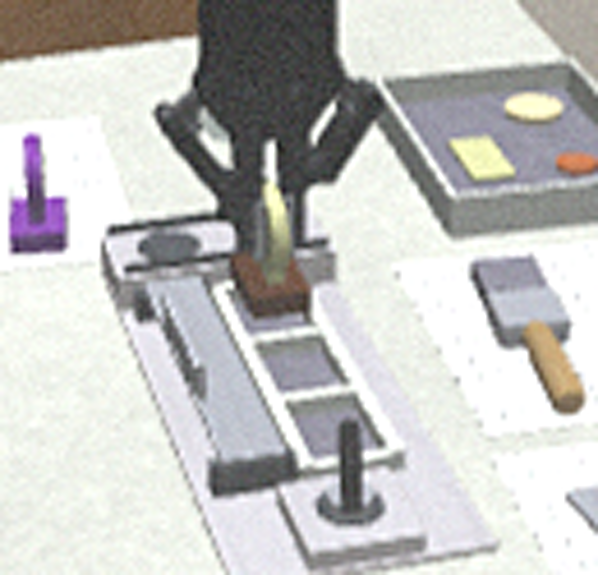

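Request:
send_rows --deltas '[{"dp": [0,0.006,-0.03],"rotation": [0,0,0]},{"dp": [0,0.006,-0.06],"rotation": [0,0,0]},{"dp": [0,0.006,-0.09],"rotation": [0,0,0]},{"dp": [0,0.006,-0.09],"rotation": [0,0,0]}]'

```text
clock: 16.03
position: [0.638, 0.0935, 0.04]
ee_rot: [-0.001, 0.687, 0.726, -0.001]
contact_force: [-0.6, -0.1, -1.8]
width: 0.0095
```

Request:
send_rows --deltas '[{"dp": [0,0,-0.03],"rotation": [0,0,0]},{"dp": [0,0,-0.05],"rotation": [0,0,0]},{"dp": [0,0,-0.065],"rotation": [0,0,0]},{"dp": [0,0,-0.065],"rotation": [0,0,0]}]'

```text
clock: 16.37
position: [0.6384, 0.0934, 0.0327]
ee_rot: [-0.0, 0.687, 0.726, -0.0]
contact_force: [0.2, -0.3, -1.8]
width: 0.01
```

Request:
send_rows --deltas '[{"dp": [0,0,-0.01],"rotation": [0,0,0]},{"dp": [0,0,-0.016],"rotation": [0,0,0]},{"dp": [0,0,-0.016],"rotation": [0,0,0]},{"dp": [0,0,-0.016],"rotation": [0,0,0]}]'

```text
clock: 16.7
position: [0.6389, 0.0935, 0.0315]
ee_rot: [0.0, 0.687, 0.726, 0.0]
contact_force: [-1.6, 0.8, -1.3]
width: 0.0097
```

Request:
send_rows --deltas '[{"dp": [0,0,-0.008],"rotation": [0,0,0]},{"dp": [0,0,-0.008],"rotation": [0,0,0]},{"dp": [0,0,-0.008],"rotation": [0,0,0]},{"dp": [0,0,-0.008],"rotation": [0,0,0]}]'

```text
clock: 17.03
position: [0.6389, 0.0935, 0.0314]
ee_rot: [0.0, 0.687, 0.726, 0.0]
contact_force: [-0.9, 0.3, 5.6]
width: 0.0099
```

Request:
send_rows --deltas '[{"dp": [0,0,0],"rotation": [0,0,0]},{"dp": [0,0,0],"rotation": [0,0,0]},{"dp": [0,0,0],"rotation": [0,0,0]},{"dp": [0,0,0],"rotation": [0,0,0]},{"dp": [0,0,0.1],"rotation": [0,0,0]},{"dp": [0,0,0.3],"rotation": [0,0,0]},{"dp": [0,0,0.6],"rotation": [0,0,0]},{"dp": [0,0,0.9],"rotation": [0,0,0]},{"dp": [0,0,0.9],"rotation": [0,0,0]}]' --fingers 0

```text
clock: 17.78
position: [0.6438, 0.0938, 0.1472]
ee_rot: [0.005, 0.687, 0.726, 0.006]
contact_force: [0.8, 0.1, 0.8]
width: 0.0425
```

Request:
send_rows --deltas '[{"dp": [-0.09,-0.3,0],"rotation": [0,0,0.1]},{"dp": [-0.19,-0.6,0],"rotation": [0,0,0.2]},{"dp": [-0.281,-0.918,0],"rotation": [0,0,0.31]},{"dp": [-0.281,-0.918,0],"rotation": [0,0,0.31]}]'

```text
clock: 18.12
position: [0.6032, -0.0228, 0.1392]
ee_rot: [0.001, 0.63, 0.777, -0.002]
contact_force: [0.1, 0.9, -0.3]
width: 0.0424
```

Request:
send_rows --deltas '[{"dp": [-0.09,-0.3,0],"rotation": [0,0,0.1]},{"dp": [-0.19,-0.6,0],"rotation": [0,0,0.2]},{"dp": [-0.281,-0.918,0],"rotation": [0,0,0.31]},{"dp": [-0.281,-0.918,0],"rotation": [0,0,0.31]}]'

```text
clock: 18.45
position: [0.57, -0.1331, 0.1391]
ee_rot: [0.001, 0.568, 0.823, -0.002]
contact_force: [0.1, 0.1, 0.2]
width: 0.0428
```

```bash
python3 look.py 11
```

```text
t 18.45 pos [ 0.57   -0.1331  0.1391] psi 1.9323 tilt [ 0.0013 -0.0019] F [0.1 0.1 0.2] w 0.0428 q [-0.35  0.35  1.62 -0.    1.17 -0.71]
rp 17 [array([510.3, 273.5]), array([13.2,  5.6]), np.float64(1.2)] (array([0.5098, 0.2737]), np.float64(-1.4763))
sp 181 [array([ 503.3, -346.6]), array([36. , 54.5]), np.float64(39.2)] (array([ 0.5027, -0.3438]), np.float64(0.8283))
sj 104 [array([ 503.5, -346.8]), array([10.3, 49.1]), np.float64(39.3)] (array([ 0.501 , -0.3424]), np.float64(0.7351))
```

View pics/t11c.png

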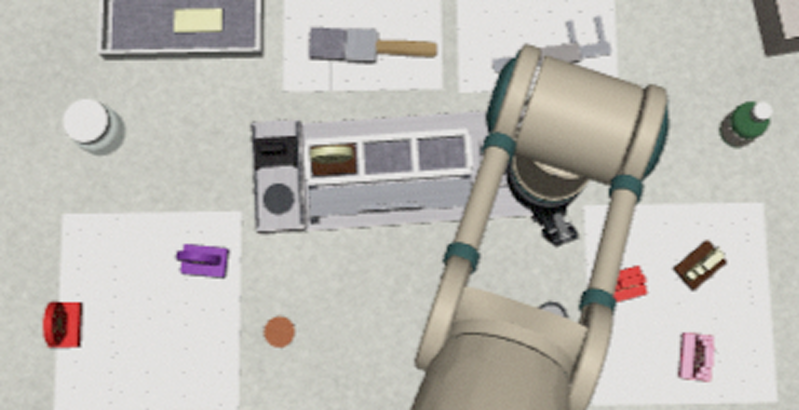

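View pics/s11c.png

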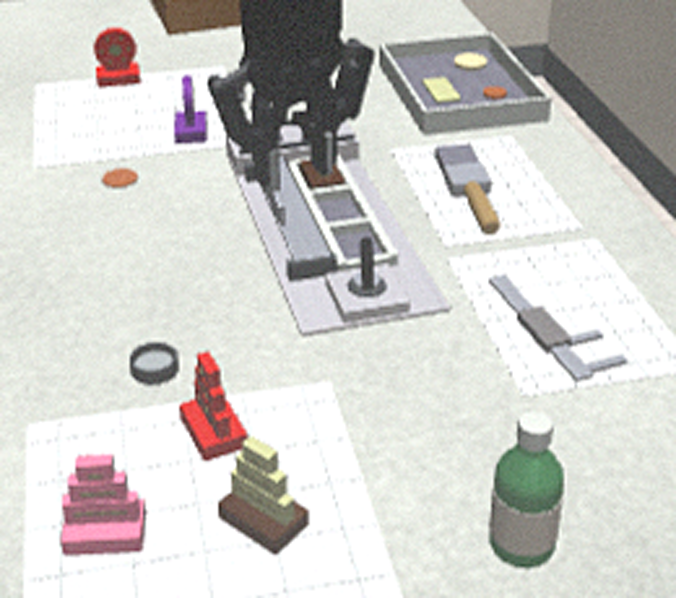

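Request:
send_rows --deltas '[{"dp": [-0.09,-0.3,0],"rotation": [0,0,0.1]},{"dp": [-0.19,-0.6,0],"rotation": [0,0,0.2]},{"dp": [-0.278,-0.89,0],"rotation": [0,0,0.321]},{"dp": [-0.278,-0.89,0],"rotation": [0,0,0.321]}]'

```text
clock: 18.88
position: [0.5377, -0.2381, 0.1387]
ee_rot: [0.001, 0.5, 0.866, -0.002]
contact_force: [0.2, 0.0, -0.2]
width: 0.0427
```

Request:
send_rows --deltas '[{"dp": [-0.09,-0.3,0],"rotation": [0,0,0.1]},{"dp": [-0.19,-0.6,0],"rotation": [0,0,0.2]},{"dp": [-0.278,-0.89,0],"rotation": [0,0,0.321]},{"dp": [-0.278,-0.89,-0.2],"rotation": [0,0,0.321]},{"dp": [-0.278,-0.89,-0.35],"rotation": [0,0,0.321]},{"dp": [-0.278,-0.89,-0.35],"rotation": [0,0,0.321]},{"dp": [-0.278,-0.89,-0.35],"rotation": [0,0,0.321]},{"dp": [-0.278,-0.89,-0.35],"rotation": [0,0,0.321]}]'

```text
clock: 19.55
position: [0.506, -0.3396, 0.0973]
ee_rot: [0.001, 0.428, 0.904, 0.0]
contact_force: [1.0, 0.2, -0.6]
width: 0.0428
```

```bash
python3 st.py
```

```text
t 19.55 pos [ 0.506  -0.3396  0.0973] psi 2.2581 tilt [0.0008 0.0001] F [ 1.   0.2 -0.6] w 0.0428 q [-0.71  0.42  1.62  0.    1.1  -1.39]
```

Request:
send_rows --deltas '[{"dp": [-0.022,-0.06,0],"rotation": [0,0,-0.01]},{"dp": [-0.022,-0.06,-0.1],"rotation": [0,0,-0.01]},{"dp": [-0.022,-0.06,-0.25],"rotation": [0,0,-0.01]},{"dp": [-0.022,-0.06,-0.4],"rotation": [0,0,-0.01]},{"dp": [-0.022,-0.06,-0.55],"rotation": [0,0,-0.01]},{"dp": [-0.022,-0.06,-0.6],"rotation": [0,0,-0.01]},{"dp": [-0.022,-0.06,-0.6],"rotation": [0,0,-0.01]},{"dp": [-0.022,-0.06,-0.6],"rotation": [0,0,-0.01]}]'

```text
clock: 20.22
position: [0.5026, -0.3481, 0.0252]
ee_rot: [0.001, 0.43, 0.903, -0.0]
contact_force: [0.2, 1.0, -0.1]
width: 0.0428
```

Request:
send_rows --deltas '[{"dp": [0,0,0],"rotation": [0,0,0]},{"dp": [0,0,0],"rotation": [0,0,0]},{"dp": [0,0,0],"rotation": [0,0,0]},{"dp": [0,0,0],"rotation": [0,0,0]},{"dp": [0,0,0],"rotation": [0,0,0]},{"dp": [0,0,0],"rotation": [0,0,0]}]' --fingers 1 --grip_force 30

```text
clock: 20.72
position: [0.5023, -0.3479, 0.025]
ee_rot: [0.001, 0.43, 0.903, -0.0]
contact_force: [-0.0, -0.5, 4.2]
width: 0.0099
```

```bash
python3 - <<'E'
from st import *
st();d=snap('side','s12')
a=cv2.resize(cv2.convertScaleAbs(d['color'][250:370,200:340,::-1],alpha=1.6),None,fx=4.8,fy=4.8,interpolation=cv2.INTER_CUBIC);cv2.imwrite('pics/s12c.png',a)
E
```

```text
t 20.72 pos [ 0.5023 -0.3479  0.025 ] psi 2.2518 tilt [ 0.0006 -0.0001] F [-0.  -0.5  4.2] w 0.0099 q [-0.72  0.5   1.7   0.    0.94 -1.4 ]
```

View pics/s12c.png

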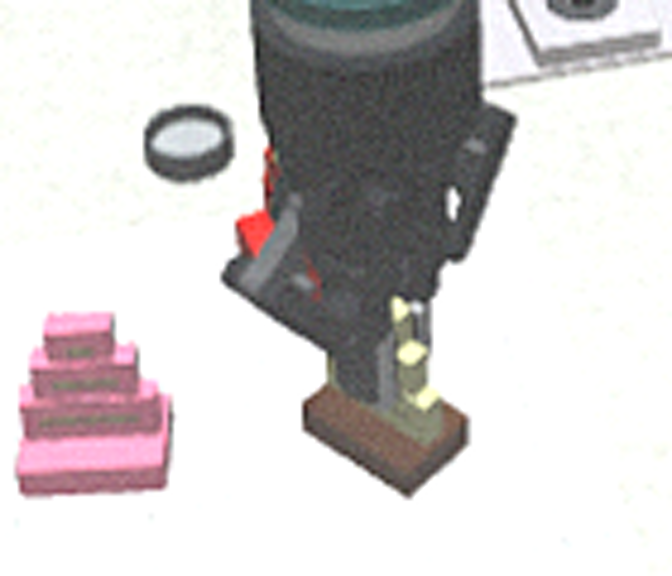

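Request:
send_rows --deltas '[{"dp": [0,0,0.1],"rotation": [0,0,0]},{"dp": [0,0,0.3],"rotation": [0,0,0]},{"dp": [0,0,0.5],"rotation": [0,0,0]},{"dp": [0,0,0.7],"rotation": [0,0,0]},{"dp": [0,0,0.82],"rotation": [0,0,0]},{"dp": [0,0,0.82],"rotation": [0,0,0]}]'

```text
clock: 21.27
position: [0.5037, -0.3491, 0.1262]
ee_rot: [0.003, 0.43, 0.903, -0.001]
contact_force: [1.1, -0.1, -0.9]
width: 0.0096
```

Request:
send_rows --deltas '[{"dp": [0.05,0.13,0],"rotation": [0,0,-0.05]},{"dp": [0.1,0.26,0],"rotation": [0,0,-0.1]},{"dp": [0.15,0.39,0],"rotation": [0,0,-0.15]},{"dp": [0.2,0.52,0],"rotation": [0,0,-0.2]},{"dp": [0.25,0.65,0],"rotation": [0,0,-0.26]},{"dp": [0.29,0.78,0],"rotation": [0,0,-0.3125]}]'

```text
clock: 21.77
position: [0.5362, -0.2528, 0.1209]
ee_rot: [-0.001, 0.5, 0.866, 0.0]
contact_force: [-0.4, 1.1, -1.8]
width: 0.01
```

Request:
send_rows --deltas '[{"dp": [0.05,0.13,0],"rotation": [0,0,-0.05]},{"dp": [0.1,0.26,0],"rotation": [0,0,-0.1]},{"dp": [0.15,0.39,0],"rotation": [0,0,-0.15]},{"dp": [0.2,0.52,0],"rotation": [0,0,-0.2]},{"dp": [0.25,0.65,0],"rotation": [0,0,-0.26]},{"dp": [0.29,0.78,0],"rotation": [0,0,-0.3125]}]'

```text
clock: 22.27
position: [0.571, -0.1593, 0.1209]
ee_rot: [-0.001, 0.566, 0.824, -0.0]
contact_force: [-0.4, 0.2, -0.4]
width: 0.01
```

Request:
send_rows --deltas '[{"dp": [0.05,0.13,0],"rotation": [0,0,-0.05]},{"dp": [0.1,0.26,0],"rotation": [0,0,-0.1]},{"dp": [0.15,0.39,0],"rotation": [0,0,-0.15]},{"dp": [0.2,0.52,0],"rotation": [0,0,-0.2]},{"dp": [0.25,0.65,0],"rotation": [0,0,-0.26]},{"dp": [0.29,0.78,0],"rotation": [0,0,-0.3125]}]'

```text
clock: 22.77
position: [0.6058, -0.0659, 0.1209]
ee_rot: [-0.001, 0.629, 0.778, -0.001]
contact_force: [1.1, -0.1, -0.6]
width: 0.0094
```

Request:
send_rows --deltas '[{"dp": [0.05,0.13,0],"rotation": [0,0,-0.05]},{"dp": [0.1,0.26,0],"rotation": [0,0,-0.1]},{"dp": [0.15,0.39,0],"rotation": [0,0,-0.15]},{"dp": [0.2,0.52,0],"rotation": [0,0,-0.2]},{"dp": [0.25,0.65,0],"rotation": [0,0,-0.26]},{"dp": [0.29,0.78,0],"rotation": [0,0,-0.3125]},{"dp": [0.29,0.78,0],"rotation": [0,0,-0.3125]},{"dp": [0.29,0.78,0],"rotation": [0,0,-0.3125]},{"dp": [0.29,0.78,0],"rotation": [0,0,-0.3125]}]'

```text
clock: 23.52
position: [0.6403, 0.0263, 0.1215]
ee_rot: [-0.001, 0.687, 0.727, -0.001]
contact_force: [-0.6, -0.9, -0.2]
width: 0.0098
```

```bash
python3 st.py
```

```text
t 23.52 pos [0.6403 0.0263 0.1215] psi 1.6274 tilt [-0.0007 -0.001 ] F [-0.6 -0.9 -0.2] w 0.0098 q [-0.07  0.45  1.51 -0.    1.18 -0.12]
```

Shift +1.5, +0.8 mm and descend to just above the pocket walls.

Request:
send_rows --deltas '[{"dp": [0.012,0.006,-0.15],"rotation": [0,0,0]},{"dp": [0.012,0.006,-0.3],"rotation": [0,0,0]},{"dp": [0.012,0.006,-0.45],"rotation": [0,0,0]},{"dp": [0.012,0.006,-0.58],"rotation": [0,0,0]},{"dp": [0.012,0.006,-0.58],"rotation": [0,0,0]},{"dp": [0.012,0.006,-0.58],"rotation": [0,0,0]}]'

```text
clock: 24.02
position: [0.6415, 0.0266, 0.0522]
ee_rot: [-0.001, 0.687, 0.726, -0.001]
contact_force: [0.2, -0.8, -0.9]
width: 0.0097
```

```bash
python3 - <<'E'
from st import *
st();d=snap('side','s13')
a=cv2.resize(cv2.convertScaleAbs(d['color'][140:265,245:375,::-1],alpha=1.6),None,fx=4.6,fy=4.6,interpolation=cv2.INTER_CUBIC);cv2.imwrite('pics/s13c.png',a)
E
```

```text
t 24.02 pos [0.6415 0.0266 0.0522] psi 1.626 tilt [-0.0009 -0.001 ] F [ 0.2 -0.8 -0.9] w 0.0097 q [-0.07  0.51  1.59 -0.    1.04 -0.12]
```

View pics/s13c.png

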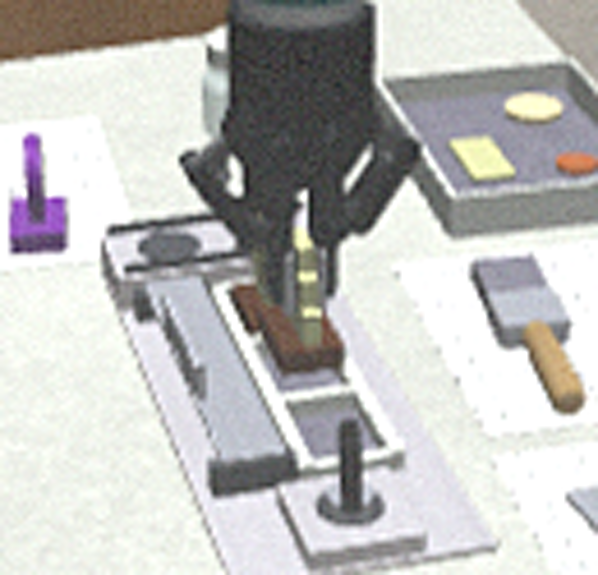

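Request:
send_rows --deltas '[{"dp": [0.002,0.003,-0.03],"rotation": [0,0,0]},{"dp": [0.002,0.003,-0.06],"rotation": [0,0,0]},{"dp": [0.002,0.003,-0.09],"rotation": [0,0,0]},{"dp": [0.002,0.003,-0.12],"rotation": [0,0,0]},{"dp": [0.002,0.003,-0.15],"rotation": [0,0,0]},{"dp": [0.002,0.003,-0.155],"rotation": [0,0,0]},{"dp": [0.002,0.003,-0.155],"rotation": [0,0,0]}]'

```text
clock: 24.65
position: [0.6425, 0.0279, 0.0341]
ee_rot: [-0.0, 0.687, 0.727, -0.0]
contact_force: [-0.2, 0.5, -1.4]
width: 0.0095
```

Request:
send_rows --deltas '[{"dp": [0,0,-0.01],"rotation": [0,0,0]},{"dp": [0,0,-0.02],"rotation": [0,0,0]},{"dp": [0,0,-0.026],"rotation": [0,0,0]},{"dp": [0,0,-0.026],"rotation": [0,0,0]}]'

```text
clock: 24.98
position: [0.6428, 0.0279, 0.0313]
ee_rot: [-0.0, 0.687, 0.727, -0.0]
contact_force: [-0.3, 0.6, -1.9]
width: 0.0099
```

Request:
send_rows --deltas '[{"dp": [0,0,-0.01],"rotation": [0,0,0]},{"dp": [0,0,-0.01],"rotation": [0,0,0]},{"dp": [0,0,-0.01],"rotation": [0,0,0]}]'

```text
clock: 25.23
position: [0.643, 0.0278, 0.031]
ee_rot: [0.0, 0.687, 0.727, 0.0]
contact_force: [-1.5, -0.2, 4.5]
width: 0.0097
```

Request:
send_rows --deltas '[{"dp": [0,0,0],"rotation": [0,0,0]},{"dp": [0,0,0],"rotation": [0,0,0]},{"dp": [0,0,0],"rotation": [0,0,0]},{"dp": [0,0,0],"rotation": [0,0,0]},{"dp": [0,0,0.1],"rotation": [0,0,0]},{"dp": [0,0,0.3],"rotation": [0,0,0]},{"dp": [0,0,0.6],"rotation": [0,0,0]},{"dp": [0,0,0.9],"rotation": [0,0,0]},{"dp": [0,0,0.9],"rotation": [0,0,0]}]' --fingers 0

```text
clock: 25.98
position: [0.6479, 0.0276, 0.1471]
ee_rot: [0.006, 0.687, 0.727, 0.005]
contact_force: [1.3, 0.6, 1.4]
width: 0.0429
```

Request:
send_rows --deltas '[{"dp": [-0.3,0,0],"rotation": [0,0,0]},{"dp": [-0.6,0,0],"rotation": [0,0,0]},{"dp": [-0.95,0,0],"rotation": [0,0,0]},{"dp": [-0.95,0,0],"rotation": [0,0,0]}]' --fingers 1

```text
clock: 26.32
position: [0.5169, 0.0288, 0.1367]
ee_rot: [-0.006, 0.687, 0.727, -0.005]
contact_force: [-1.4, 0.6, -1.2]
width: -0.0001
```

```bash
python3 look.py 14
```

```text
t 26.32 pos [0.5169 0.0288 0.1367] psi 1.6272 tilt [-0.0056 -0.0047] F [-1.4  0.6 -1.2] w -0.0001 q [-0.08  0.27  1.76 -0.    1.13 -0.13]
rp 16 [array([510.1, 273.2]), array([12.9,  5.9]), np.float64(2.3)] (array([0.5094, 0.2737]), np.float64(-1.4618))
```

View pics/t14c.png

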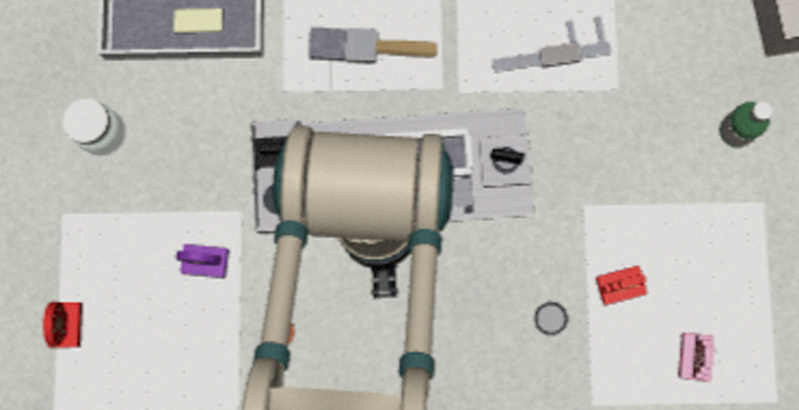

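View pics/s14c.png

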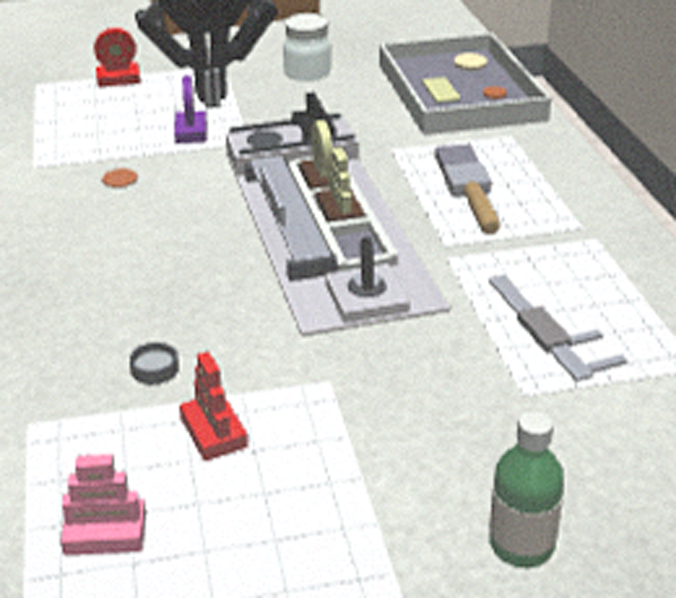

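View pics/top0.png

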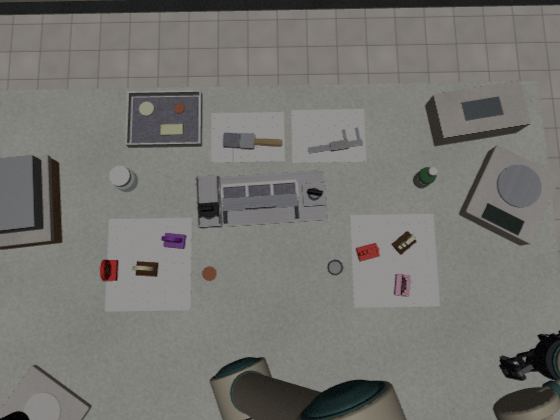

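View pics/side0.png

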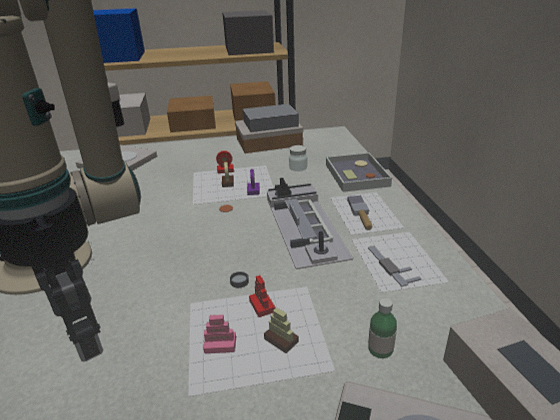

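```bash
python3 - <<'E'
from fit import *
d=dict(np.load('pics/s14.npz'));W=world(d);W=W+[0,0,.003]
V=W.reshape(-1,3)
a=.056;R=np.array([[np.cos(a),np.sin(a)],[-np.sin(a),np.cos(a)]])
C=np.array([.6418,.0271]);Q=np.c_[(V[:,:2]-C)@R.T,V[:,2]]*1000
f=Q[(Q[:,2]>33)&(Q[:,2]<48)&(Q[:,0]>-90)&(Q[:,0]<-35)&(abs(Q[:,1])<45)]
print('flange',len(f),np.percentile(f,[2,50,98],axis=0).round(1))
# top view jade tops and plinth tops
c=d['color'].reshape(-1,3).astype(int);m=(c[:,0]>c[:,2]+15)&(c[:,0]<110)&(abs(Q[:,0])<25)&(Q[:,1]>-35)&(Q[:,1]<100)&(Q[:,2]<40)&(Q[:,2]>10)
for lo,hi in((-33,33),(33,99)):
    k=m&(Q[:,1]>lo)&(Q[:,1]<hi);print(k.sum(),np.percentile(Q[k],[3,50,97],axis=0).round(1))
E
```

```text
flange 47 [[-68.5 -40.7  33.4]
 [-67.5 -16.1  40.5]
 [-62.6  31.5  47.5]]
97 [[-13.9 -26.3  20. ]
 [ -3.8 -10.5  22.6]
 [ 18.4  24.6  35.9]]
57 [[-15.   39.9  19.6]
 [ -8.2  59.   22.1]
 [  1.2  89.4  24.3]]
```

Request:
send_rows --deltas '[{"dp": [0.1,-0.06,-0.3],"rotation": [0,0,0]},{"dp": [0.1,-0.06,-0.6],"rotation": [0,0,0]},{"dp": [0.1,-0.06,-0.85],"rotation": [0,0,0]},{"dp": [0.1,-0.06,-0.9],"rotation": [0,0,0]},{"dp": [0.1,-0.06,-0.9],"rotation": [0,0,0]},{"dp": [0.1,-0.06,-0.9],"rotation": [0,0,0]}]'

```text
clock: 26.92
position: [0.5429, 0.0205, 0.0311]
ee_rot: [0.001, 0.687, 0.727, 0.001]
contact_force: [-0.1, -1.3, 0.2]
width: 0.0
```

```bash
python3 - <<'E'
from st import *
st();d=snap('side','s15')
a=cv2.resize(cv2.convertScaleAbs(d['color'][140:265,225:365,::-1],alpha=1.6),None,fx=4.6,fy=4.6,interpolation=cv2.INTER_CUBIC);cv2.imwrite('pics/s15c.png',a)
E
```

```text
t 26.92 pos [0.5429 0.0205 0.0311] psi 1.6268 tilt [0.0009 0.0007] F [-0.1 -1.3  0.2] w 0.0 q [-0.09  0.41  1.85  0.    0.88 -0.15]
```

View pics/s15c.png

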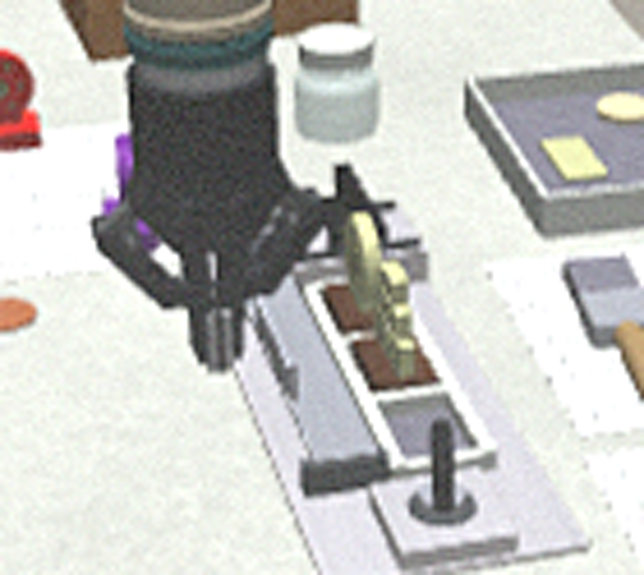

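Request:
send_rows --deltas '[{"dp": [0.04,0.002,-0.02],"rotation": [0,0,0]},{"dp": [0.08,0.004,-0.02],"rotation": [0,0,0]},{"dp": [0.11,0.006,-0.02],"rotation": [0,0,0]},{"dp": [0.14,0.008,-0.02],"rotation": [0,0,0]},{"dp": [0.17,0.009,-0.02],"rotation": [0,0,0]},{"dp": [0.2,0.011,-0.02],"rotation": [0,0,0]},{"dp": [0.23,0.013,-0.02],"rotation": [0,0,0]},{"dp": [0.26,0.014,-0.02],"rotation": [0,0,0]},{"dp": [0.28,0.016,-0.02],"rotation": [0,0,0]},{"dp": [0.28,0.016,-0.02],"rotation": [0,0,0]}]'

```text
clock: 27.8
position: [0.5753, 0.0226, 0.0278]
ee_rot: [0.0, 0.687, 0.727, 0.0]
contact_force: [-0.1, -0.3, 0.6]
width: 0.0003
```

Request:
send_rows --deltas '[{"dp": [0.02,0.001,0],"rotation": [0,0,0]},{"dp": [0.04,0.002,0],"rotation": [0,0,0]},{"dp": [0.05,0.003,0],"rotation": [0,0,0]},{"dp": [0.05,0.003,0],"rotation": [0,0,0]}]'

```text
clock: 28.13
position: [0.5808, 0.023, 0.0277]
ee_rot: [0.0, 0.687, 0.727, 0.0]
contact_force: [-0.5, -0.8, -0.3]
width: -0.0001
```

Request:
send_rows --deltas '[{"dp": [0.02,0.001,0],"rotation": [0,0,0]},{"dp": [0.03,0.002,0],"rotation": [0,0,0]},{"dp": [0.03,0.002,0],"rotation": [0,0,0]},{"dp": [0.03,0.002,0],"rotation": [0,0,0]}]'

```text
clock: 28.47
position: [0.5831, 0.0231, 0.0277]
ee_rot: [-0.001, 0.687, 0.727, -0.001]
contact_force: [-3.6, -1.4, 1.6]
width: 0.0
```

```bash
python3 - <<'E'
from st import *
st();d=snap('side','s16')
a=cv2.resize(cv2.convertScaleAbs(d['color'][140:265,225:365,::-1],alpha=1.6),None,fx=4.6,fy=4.6,interpolation=cv2.INTER_CUBIC);cv2.imwrite('pics/s16c.png',a)
E
```

```text
t 28.47 pos [0.5831 0.0231 0.0277] psi 1.6269 tilt [-0.0006 -0.0007] F [-3.6 -1.4  1.6] w 0.0 q [-0.08  0.46  1.76 -0.    0.92 -0.14]
```

View pics/s16c.png

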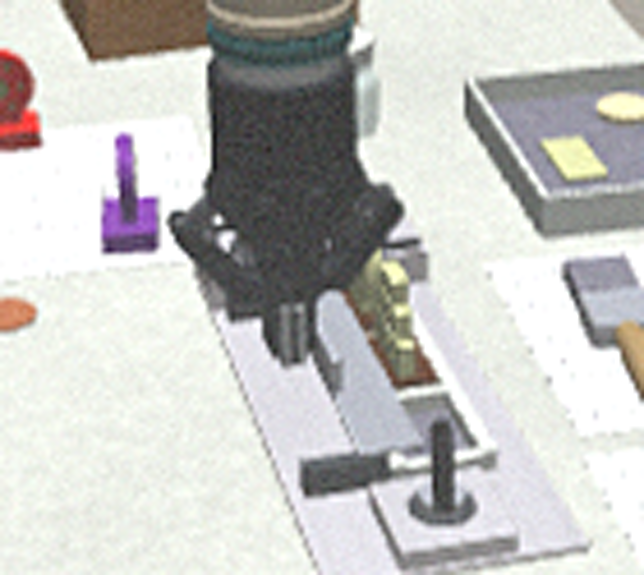

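Request:
send_rows --deltas '[{"dp": [0.015,0.001,0],"rotation": [0,0,0]},{"dp": [0.02,0.001,0],"rotation": [0,0,0]},{"dp": [0.02,0.001,0],"rotation": [0,0,0]},{"dp": [0.02,0.001,0],"rotation": [0,0,0]}]'

```text
clock: 28.85
position: [0.5832, 0.0231, 0.0277]
ee_rot: [-0.002, 0.687, 0.727, -0.002]
contact_force: [-8.7, -0.5, 5.1]
width: 0.0004
```

Request:
send_rows --deltas '[{"dp": [-0.1,0,0],"rotation": [0,0,0]},{"dp": [-0.2,0,0],"rotation": [0,0,0]},{"dp": [-0.3,0,0.2],"rotation": [0,0,0]},{"dp": [-0.4,-0.2,0.5],"rotation": [0,0,0]},{"dp": [-0.4,-0.5,0.8],"rotation": [0,0,0]},{"dp": [-0.4,-0.8,0.9],"rotation": [0,0,0]},{"dp": [-0.4,-1,0.9],"rotation": [0,0,0]},{"dp": [-0.4,-1,0.9],"rotation": [0,0,0]}]' --fingers 0

```text
clock: 29.52
position: [0.542, -0.1027, 0.1387]
ee_rot: [0.005, 0.688, 0.725, 0.001]
contact_force: [0.5, -0.2, -0.2]
width: 0.0427
```

Request:
send_rows --deltas '[{"dp": [0,-0.3,0],"rotation": [0,0,0]},{"dp": [0,-0.6,0],"rotation": [0,0,0]},{"dp": [0,-0.6,0],"rotation": [0,0,0]},{"dp": [0,-0.6,0],"rotation": [0,0,0]}]'

```text
clock: 29.85
position: [0.5394, -0.1701, 0.1356]
ee_rot: [0.001, 0.688, 0.726, 0.001]
contact_force: [0.2, 0.7, -0.3]
width: 0.0427
```

```bash
cat > chk.py <<'E'
import sys
from st import *
from fit import *
n=sys.argv[1];st()
d=snap('top','t'+n);W=world(d);V=W.reshape(-1,3);c=d['color'].reshape(-1,3).astype(int)
a=.056;R=np.array([[np.cos(a),np.sin(a)],[-np.sin(a),np.cos(a)]]);C=np.array([.6418,.0271])
Q=np.c_[(V[:,:2]-C)@R.T,V[:,2]]*1000
def p(nm,m): 
    print(nm,m.sum(), np.percentile(Q[m],[2,50,98],axis=0).round(1).tolist() if m.sum()>3 else '')
p('bar',(Q[:,2]>23)&(Q[:,2]<33)&(abs(Q[:,1])<90)&(Q[:,0]>-75)&(Q[:,0]<0))
p('flange',(Q[:,2]>40)&(Q[:,2]<54)&(abs(Q[:,1])<45)&(Q[:,0]>-75)&(Q[:,0]<-30))
p('jadeB',(Q[:,2]>45)&(Q[:,2]<85)&(abs(Q[:,1])<30)&(abs(Q[:,0])<25))
p('jadeC',(Q[:,2]>60)&(Q[:,2]<85)&(abs(Q[:,1]-66)<32)&(abs(Q[:,0])<25))
p('fin',(Q[:,2]>56)&(Q[:,2]<85)&(abs(Q[:,1]-133)<22)&(abs(Q[:,0])<70))
w=sel(W,.6,.67,-.16,-.07,.045,.07)
if len(w)>10: print('wing',rect(w),pca(w),'knob~',-(pca(w)[1]-a))
cv2.imwrite(f'pics/t{n}c.png',cv2.resize(cv2.convertScaleAbs(d['color'][120:310,80:450,::-1],alpha=1.5),None,fx=2.16,fy=2.16,interpolation=cv2.INTER_CUBIC))
d=snap('side','s'+n);cv2.imwrite(f'pics/s{n}c.png',cv2.resize(cv2.convertScaleAbs(d['color'][140:270,245:375,::-1],alpha=1.6),None,fx=4.5,fy=4.5,interpolation=cv2.INTER_CUBIC))
E
python3 chk.py 17
```

```text
t 29.85 pos [ 0.5394 -0.1701  0.1356] psi 1.6237 tilt [0.0007 0.0006] F [ 0.2  0.7 -0.3] w 0.0427 q [-0.43  0.33  1.67  0.    1.14 -0.48]
bar 820 [[-45.2, -87.4, 23.6], [-25.7, 1.5, 28.3], [-3.8, 86.7, 32.5]]
flange 87 [[-45.6, -38.3, 41.0], [-42.8, 0.1, 49.5], [-39.2, 38.3, 52.8]]
jadeB 85 [[-4.7, -19.3, 45.8], [-1.4, -0.8, 68.7], [5.1, 17.5, 78.3]]
jadeC 82 [[-4.7, 44.1, 61.8], [-0.2, 64.8, 72.0], [5.2, 88.1, 78.0]]
fin 62 [[4.6, 119.2, 57.3], [8.5, 132.7, 71.9], [14.4, 147.9, 77.3]]
wing [array([ 633.7, -116.5]), array([37.6, 10.8]), np.float64(78.0)] (array([ 0.6329, -0.1165]), np.float64(-0.1871)) knob~ 0.24309999999999998
```

View pics/t17c.png

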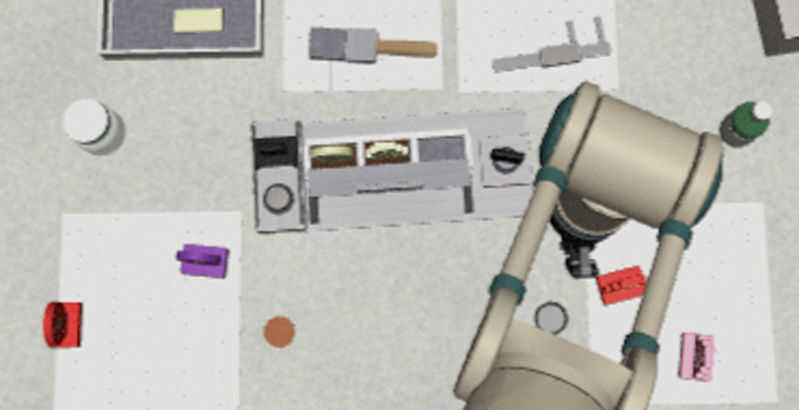

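View pics/s17c.png

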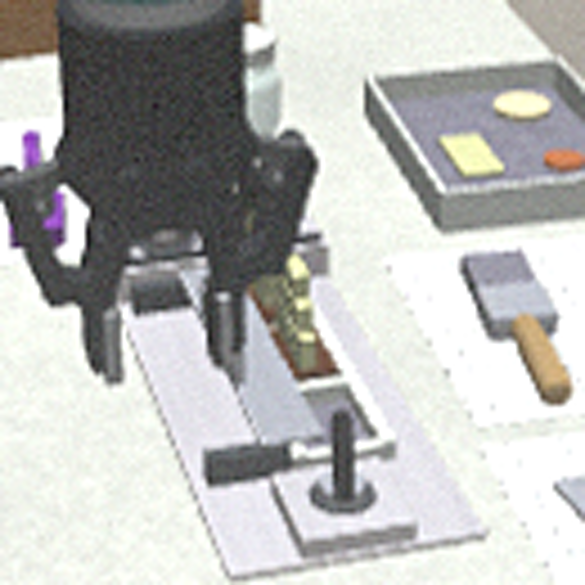

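Request:
send_rows --deltas '[{"dp": [0.25,0.15,0],"rotation": [0,0,-0.15]},{"dp": [0.5,0.3,0],"rotation": [0,0,-0.3]},{"dp": [0.788,0.447,0],"rotation": [0,0,-0.506]},{"dp": [0.788,0.447,0],"rotation": [0,0,-0.506]},{"dp": [0.788,0.447,-0.2],"rotation": [0,0,-0.506]},{"dp": [0.788,0.447,-0.35],"rotation": [0,0,-0.506]},{"dp": [0.788,0.447,-0.35],"rotation": [0,0,-0.506]},{"dp": [0.788,0.447,-0.35],"rotation": [0,0,-0.506]}]'

```text
clock: 30.62
position: [0.6322, -0.1133, 0.0928]
ee_rot: [-0.001, 0.773, 0.635, -0.001]
contact_force: [0.2, -0.2, 0.4]
width: 0.0429
```

```bash
python3 st.py
```

```text
t 30.62 pos [ 0.6322 -0.1133  0.0928] psi 1.3758 tilt [-0.0012 -0.0006] F [ 0.2 -0.2  0.4] w 0.0429 q [-0.29  0.47  1.55  0.    1.13 -0.09]
```

Request:
send_rows --deltas '[{"dp": [0.014,-0.027,-0.1],"rotation": [0,0,0]},{"dp": [0.014,-0.027,-0.25],"rotation": [0,0,0]},{"dp": [0.014,-0.027,-0.4],"rotation": [0,0,0]},{"dp": [0.014,-0.027,-0.5],"rotation": [0,0,0]},{"dp": [0.014,-0.027,-0.5],"rotation": [0,0,0]},{"dp": [0.014,-0.027,-0.5],"rotation": [0,0,0]}]'

```text
clock: 31.12
position: [0.6347, -0.1184, 0.0337]
ee_rot: [-0.0, 0.773, 0.634, -0.0]
contact_force: [0.1, 0.0, 0.1]
width: 0.0429
```

Request:
send_rows --deltas '[{"dp": [0,0,0],"rotation": [0,0,0]},{"dp": [0,0,0],"rotation": [0,0,0]},{"dp": [0,0,0],"rotation": [0,0,0]},{"dp": [0,0,0],"rotation": [0,0,0]},{"dp": [0,0,0],"rotation": [0,0,0]},{"dp": [0,0,0],"rotation": [0,0,0]}]' --fingers 1 --grip_force 30

```text
clock: 31.62
position: [0.6336, -0.1182, 0.0352]
ee_rot: [-0.0, 0.773, 0.634, -0.001]
contact_force: [-4.3, 0.4, 5.1]
width: 0.0093
```

```bash
python3 st.py
```

```text
t 31.62 pos [ 0.6336 -0.1182  0.0352] psi 1.3741 tilt [-0.0004 -0.0006] F [-4.3  0.4  5.1] w 0.0093 q [-0.29  0.53  1.61 -0.    1.01 -0.1 ]
```

Request:
send_rows --deltas '[{"dp": [-0.008,0.013,0],"rotation": [0,0,0.1]},{"dp": [-0.008,0.013,0],"rotation": [0,0,0.25]},{"dp": [-0.008,0.013,0],"rotation": [0,0,0.4]},{"dp": [-0.008,0.013,0],"rotation": [0,0,0.55]},{"dp": [-0.008,0.013,0],"rotation": [0,0,0.7]},{"dp": [-0.008,0.013,0],"rotation": [0,0,0.85]},{"dp": [-0.008,0.013,0],"rotation": [0,0,1.0]},{"dp": [-0.008,0.013,0],"rotation": [0,0,1.0]}]'

```text
clock: 32.28
position: [0.6353, -0.118, 0.0352]
ee_rot: [0.002, 0.592, 0.806, 0.0]
contact_force: [0.0, -2.9, 2.4]
width: 0.0091
```

Request:
send_rows --deltas '[{"dp": [0,0,0],"rotation": [0,0,0.1]},{"dp": [0,0,0],"rotation": [0,0,0.2]},{"dp": [0,0,0],"rotation": [0,0,0.3]},{"dp": [0,0,0],"rotation": [0,0,0.4]},{"dp": [0,0,0],"rotation": [0,0,0.48]},{"dp": [0,0,0],"rotation": [0,0,0.48]},{"dp": [0,0,0],"rotation": [0,0,0.48]}]'

```text
clock: 32.87
position: [0.6359, -0.1177, 0.0352]
ee_rot: [0.003, 0.493, 0.87, 0.0]
contact_force: [2.2, -3.3, 3.0]
width: 0.0096
```

```bash
python3 st.py; python3 -c "
from h import *
print(monitor.get_state()['moment'])"
```

```text
t 32.87 pos [ 0.6359 -0.1177  0.0352] psi 2.1116 tilt [0.0027 0.0004] F [ 2.2 -3.3  3. ] w 0.0096 q [-0.29  0.53  1.61 -0.    1.   -0.83]
[-0.42849977 -0.51159906  0.06881087]
```

Request:
send_rows --deltas '[{"dp": [0,0,0],"rotation": [0,0,0.06]},{"dp": [0,0,0],"rotation": [0,0,0.12]},{"dp": [0,0,0],"rotation": [0,0,0.12]},{"dp": [0,0,0],"rotation": [0,0,0.12]},{"dp": [0,0,0],"rotation": [0,0,0.12]}]'

```text
clock: 33.28
position: [0.636, -0.1176, 0.0352]
ee_rot: [0.003, 0.467, 0.884, 0.001]
contact_force: [3.9, -3.0, 4.9]
width: 0.0095
```

```bash
python3 st.py; python3 -c "
from h import *
print(monitor.get_state()['moment'])
d=snap('side','s18');cv2.imwrite('pics/s18c.png',cv2.resize(cv2.convertScaleAbs(d['color'][180:270,275:375,::-1],alpha=1.8),None,fx=6,fy=6,interpolation=cv2.INTER_CUBIC))"
```

```text
t 33.28 pos [ 0.636  -0.1176  0.0352] psi 2.1699 tilt [0.0027 0.0007] F [ 3.9 -3.   4.9] w 0.0095 q [-0.29  0.53  1.61  0.    1.   -0.89]
[-0.5334843  -0.58216312 -0.81623014]
```

View pics/s18c.png

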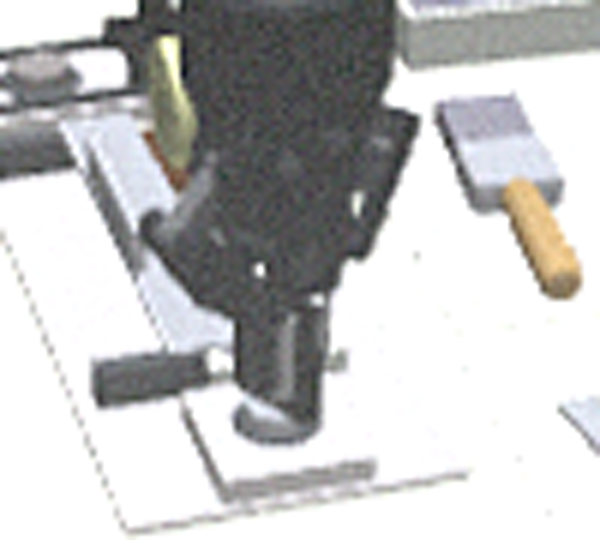

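Request:
send_rows --deltas '[{"dp": [-0.005,0.007,0],"rotation": [0,0,-0.15]},{"dp": [-0.01,0.014,0],"rotation": [0,0,-0.3]},{"dp": [-0.015,0.02,0],"rotation": [0,0,-0.45]},{"dp": [-0.015,0.02,0],"rotation": [0,0,-0.6]},{"dp": [-0.015,0.02,0],"rotation": [0,0,-0.75]},{"dp": [-0.015,0.02,0],"rotation": [0,0,-0.9]},{"dp": [-0.015,0.02,0],"rotation": [0,0,-1]}]'

```text
clock: 33.92
position: [0.6345, -0.118, 0.0352]
ee_rot: [0.004, 0.671, 0.742, -0.001]
contact_force: [3.5, -10.2, 4.4]
width: 0.0091
```

Request:
send_rows --deltas '[{"dp": [0,0,0],"rotation": [0,0,-0.15]},{"dp": [0,0,0],"rotation": [0,0,-0.3]},{"dp": [0,0,0],"rotation": [0,0,-0.45]},{"dp": [0,0,0],"rotation": [0,0,-0.6]},{"dp": [0,0,0],"rotation": [0,0,-0.75]},{"dp": [0,0,0],"rotation": [0,0,-0.9]},{"dp": [0,0,0],"rotation": [0,0,-1]}]'

```text
clock: 34.5
position: [0.6329, -0.1178, 0.0352]
ee_rot: [0.003, 0.833, 0.553, -0.001]
contact_force: [0.7, -9.4, 6.4]
width: 0.0092
```

Request:
send_rows --deltas '[{"dp": [0,0,0],"rotation": [0,0,-0.15]},{"dp": [0,0,0],"rotation": [0,0,-0.3]},{"dp": [0,0,0],"rotation": [0,0,-0.45]},{"dp": [0,0,0],"rotation": [0,0,-0.6]},{"dp": [0,0,0],"rotation": [0,0,-0.75]},{"dp": [0,0,0],"rotation": [0,0,-0.8]},{"dp": [0,0,0],"rotation": [0,0,-0.8]},{"dp": [0,0,0],"rotation": [0,0,-0.8]}]'

```text
clock: 35.17
position: [0.6318, -0.1171, 0.0352]
ee_rot: [0.002, 0.926, 0.377, -0.001]
contact_force: [0.1, -7.4, 8.5]
width: 0.0096
```

```bash
python3 st.py; python3 -c "
from h import *
print(monitor.get_state()['moment'])"
```

```text
t 35.17 pos [ 0.6318 -0.1171  0.0352] psi 0.7739 tilt [ 0.0024 -0.0008] F [ 0.1 -7.4  8.5] w 0.0096 q [-0.29  0.53  1.61 -0.01  1.    0.51]
[-1.27991047  0.13673359 -0.06828904]
```

Request:
send_rows --deltas '[{"dp": [0,-0.015,0],"rotation": [0,0,-0.1]},{"dp": [0,-0.015,0],"rotation": [0,0,-0.19]},{"dp": [0,-0.015,0],"rotation": [0,0,-0.19]},{"dp": [0,-0.015,0],"rotation": [0,0,-0.19]},{"dp": [0,-0.015,0],"rotation": [0,0,-0.19]}]'

```text
clock: 35.58
position: [0.6316, -0.117, 0.0352]
ee_rot: [0.001, 0.943, 0.334, -0.001]
contact_force: [-1.0, -3.6, 9.0]
width: 0.009
```

```bash
python3 st.py; python3 -c "
from h import *
print(monitor.get_state()['moment'])"
```

```text
t 35.58 pos [ 0.6316 -0.117   0.0352] psi 0.681 tilt [ 0.0011 -0.0006] F [-1.  -3.6  9. ] w 0.009 q [-0.29  0.53  1.61 -0.    1.    0.6 ]
[-0.56803723  0.06677229  0.73623797]
```

Request:
send_rows --deltas '[{"dp": [0,0,0],"rotation": [0,0,0]},{"dp": [0,0,0],"rotation": [0,0,0]},{"dp": [0,0,0],"rotation": [0,0,0]},{"dp": [0,0,0],"rotation": [0,0,0]},{"dp": [0,0,0.1],"rotation": [0,0,0]},{"dp": [0,0,0.35],"rotation": [0,0,0]},{"dp": [0,0,0.65],"rotation": [0,0,0]},{"dp": [0,0,0.85],"rotation": [0,0,0]},{"dp": [0,0,0.85],"rotation": [0,0,0]}]' --fingers 0

```text
clock: 36.33
position: [0.6356, -0.117, 0.1429]
ee_rot: [0.003, 0.943, 0.333, 0.005]
contact_force: [1.1, -0.4, 0.4]
width: 0.0427
```

Request:
send_rows --deltas '[{"dp": [-0.35,0,0],"rotation": [0,0,0.2]},{"dp": [-0.7,0,0],"rotation": [0,0,0.4]},{"dp": [-1,0,0],"rotation": [0,0,0.6]},{"dp": [-1,0,0],"rotation": [0,0,0.8]},{"dp": [-1,0,0],"rotation": [0,0,0.95]},{"dp": [-1,0,0],"rotation": [0,0,0.95]}]'

```text
clock: 36.83
position: [0.5109, -0.1159, 0.1362]
ee_rot: [-0.0, 0.838, 0.546, 0.0]
contact_force: [-0.1, -0.2, -0.2]
width: 0.043
```

```bash
python3 chk.py 19
```

```text
t 36.83 pos [ 0.5109 -0.1159  0.1362] psi 1.1544 tilt [-0.0001  0.    ] F [-0.1 -0.2 -0.2] w 0.043 q [-0.36  0.27  1.76  0.    1.12  0.06]
bar 807 [[-44.9, -87.1, 23.5], [-25.5, 1.5, 28.4], [-4.0, 86.7, 32.6]]
flange 88 [[-45.8, -38.3, 40.7], [-43.0, 0.1, 49.4], [-39.4, 38.3, 53.2]]
jadeB 86 [[-4.9, -18.6, 45.4], [-1.9, -0.2, 65.6], [5.2, 17.5, 79.3]]
jadeC 84 [[-4.7, 44.1, 61.3], [-0.7, 65.4, 71.3], [5.1, 88.4, 79.5]]
fin 65 [[4.2, 118.7, 57.3], [8.2, 132.5, 71.3], [14.8, 148.0, 77.6]]
```

View pics/t19c.png

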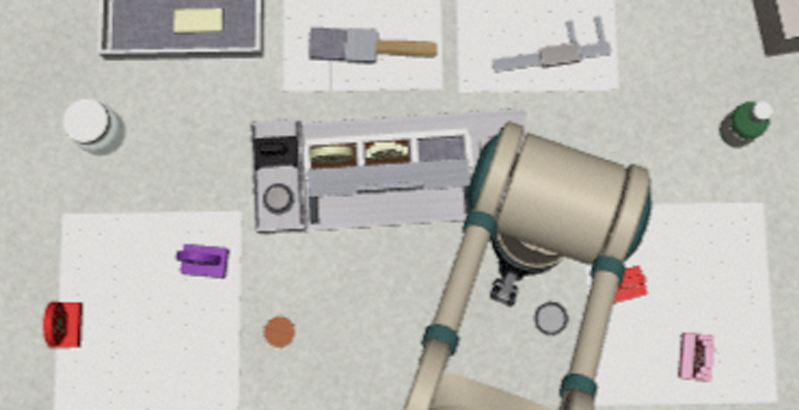

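Request:
send_rows --deltas '[{"dp": [0.1,0.33,0],"rotation": [0,0,0.2]},{"dp": [0.2,0.66,0],"rotation": [0,0,0.4]},{"dp": [0.3,1,0],"rotation": [0,0,0.47]},{"dp": [0.3,1,0],"rotation": [0,0,0.47]}]'

```text
clock: 37.27
position: [0.55, 0.0103, 0.1358]
ee_rot: [-0.001, 0.767, 0.641, 0.002]
contact_force: [-0.4, -0.3, 0.1]
width: 0.0429
```

Request:
send_rows --deltas '[{"dp": [0.1,0.33,0],"rotation": [0,0,0.2]},{"dp": [0.2,0.66,0],"rotation": [0,0,0.4]},{"dp": [0.3,1,0],"rotation": [0,0,0.47]},{"dp": [0.3,1,0],"rotation": [0,0,0.47]}]'

```text
clock: 37.6
position: [0.5863, 0.1306, 0.1356]
ee_rot: [-0.001, 0.687, 0.727, 0.003]
contact_force: [0.7, -0.3, -0.4]
width: 0.0425
```

```bash
python3 chk.py 20
```

```text
t 37.6 pos [0.5863 0.1306 0.1356] psi 1.6278 tilt [-0.0006  0.0026] F [ 0.7 -0.3 -0.4] w 0.0425 q [0.1  0.37 1.59 0.   1.17 0.04]
bar 807 [[-44.9, -86.7, 23.5], [-25.6, 2.5, 28.2], [-3.8, 86.4, 32.4]]
flange 83 [[-45.7, -38.3, 41.8], [-43.0, -0.2, 49.5], [-39.2, 38.3, 53.3]]
jadeB 85 [[-4.4, -20.1, 46.4], [-1.6, -1.0, 66.5], [5.5, 17.4, 79.6]]
jadeC 76 [[-4.8, 43.8, 60.7], [-0.8, 64.3, 72.1], [4.9, 82.8, 78.5]]
fin 0 
wing [array([ 633.8, -117. ]), array([37.9, 10.7]), np.float64(40.9)] (array([ 0.6329, -0.1163]), np.float64(-0.8499)) knob~ 0.9059
```

View pics/s20c.png

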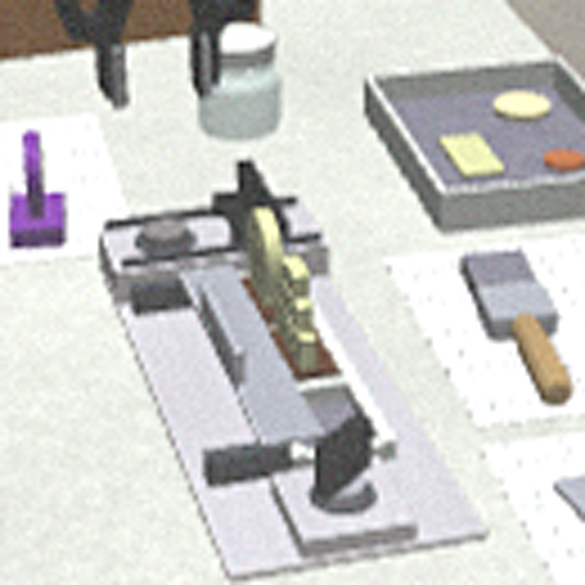

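Request:
send_rows --deltas '[{"dp": [0.25,0.13,0],"rotation": [0,0,0]},{"dp": [0.487,0.253,0],"rotation": [0,0,0]},{"dp": [0.487,0.253,0],"rotation": [0,0,0]},{"dp": [0.487,0.253,0],"rotation": [0,0,0]},{"dp": [0.487,0.253,-0.15],"rotation": [0,0,0]},{"dp": [0.487,0.253,-0.15],"rotation": [0,0,0]},{"dp": [0.487,0.253,-0.15],"rotation": [0,0,0]}]'

```text
clock: 38.28
position: [0.6404, 0.1526, 0.1169]
ee_rot: [-0.001, 0.689, 0.725, -0.002]
contact_force: [-1.1, -0.6, -0.1]
width: 0.0424
```

```bash
python3 st.py
```

```text
t 38.28 pos [0.6404 0.1526 0.1169] psi 1.6221 tilt [-0.0011 -0.0018] F [-1.1 -0.6 -0.1] w 0.0424 q [ 0.13  0.47  1.48 -0.    1.2   0.08]
```

Request:
send_rows --deltas '[{"dp": [0.036,0.07,-0.05],"rotation": [0,0,0.01]},{"dp": [0.036,0.07,-0.15],"rotation": [0,0,0.01]},{"dp": [0.036,0.07,-0.3],"rotation": [0,0,0.01]},{"dp": [0.036,0.07,-0.45],"rotation": [0,0,0.01]},{"dp": [0.036,0.07,-0.53],"rotation": [0,0,0.01]},{"dp": [0.036,0.07,-0.53],"rotation": [0,0,0.01]},{"dp": [0.036,0.07,-0.53],"rotation": [0,0,0.01]}]'

```text
clock: 38.87
position: [0.6464, 0.1627, 0.0537]
ee_rot: [-0.0, 0.686, 0.727, -0.0]
contact_force: [0.6, 0.0, 0.1]
width: 0.0426
```

Request:
send_rows --deltas '[{"dp": [0,0,0],"rotation": [0,0,0]},{"dp": [0,0,0],"rotation": [0,0,0]},{"dp": [0,0,0],"rotation": [0,0,0]},{"dp": [0,0,0],"rotation": [0,0,0]},{"dp": [0,0,0],"rotation": [0,0,0]},{"dp": [0,0,0],"rotation": [0,0,0]}]' --fingers 1 --grip_force 20

```text
clock: 39.37
position: [0.6445, 0.1626, 0.0555]
ee_rot: [-0.001, 0.686, 0.727, -0.001]
contact_force: [-6.6, -0.3, 5.3]
width: 0.0093
```

Gripped; slide back along rack −x by ~55 mm.

Request:
send_rows --deltas '[{"dp": [-0.08,-0.004,0],"rotation": [0,0,0]},{"dp": [-0.16,-0.009,0],"rotation": [0,0,0]},{"dp": [-0.24,-0.013,0],"rotation": [0,0,0]},{"dp": [-0.32,-0.018,0],"rotation": [0,0,0]},{"dp": [-0.38,-0.021,0],"rotation": [0,0,0]},{"dp": [-0.43,-0.024,0],"rotation": [0,0,0]},{"dp": [-0.46,-0.026,0],"rotation": [0,0,0]},{"dp": [-0.46,-0.026,0],"rotation": [0,0,0]},{"dp": [-0.46,-0.026,0],"rotation": [0,0,0]}]'

```text
clock: 40.12
position: [0.5904, 0.1597, 0.0554]
ee_rot: [-0.0, 0.686, 0.727, 0.0]
contact_force: [-0.6, 0.2, 9.3]
width: 0.0091
```

Request:
send_rows --deltas '[{"dp": [-0.02,-0.001,0],"rotation": [0,0,0]},{"dp": [-0.03,-0.002,0],"rotation": [0,0,0]},{"dp": [-0.03,-0.002,0],"rotation": [0,0,0]},{"dp": [-0.03,-0.002,0],"rotation": [0,0,0]}]'

```text
clock: 40.45
position: [0.5894, 0.1596, 0.0555]
ee_rot: [0.001, 0.686, 0.727, 0.002]
contact_force: [3.9, 0.3, 6.4]
width: 0.0096
```

Request:
send_rows --deltas '[{"dp": [0.02,0,0],"rotation": [0,0,0]},{"dp": [0.02,0,0],"rotation": [0,0,0]},{"dp": [0.02,0,0],"rotation": [0,0,0]},{"dp": [0.02,0,0],"rotation": [0,0,0]},{"dp": [0.02,0,0.1],"rotation": [0,0,0]},{"dp": [0.02,0,0.3],"rotation": [0,0,0]},{"dp": [0.02,0,0.6],"rotation": [0,0,0]},{"dp": [0.02,0,0.85],"rotation": [0,0,0]},{"dp": [0.02,0,0.85],"rotation": [0,0,0]}]' --fingers 0

```text
clock: 41.2
position: [0.5937, 0.1598, 0.1624]
ee_rot: [0.003, 0.686, 0.727, 0.004]
contact_force: [0.9, -0.5, 1.2]
width: 0.0426
```

Request:
send_rows --deltas '[{"dp": [-0.3,0,0.2],"rotation": [0,0,0]},{"dp": [-0.6,0,0.4],"rotation": [0,0,0]},{"dp": [-0.95,0,0.5],"rotation": [0,0,0]},{"dp": [-0.95,0,0.5],"rotation": [0,0,0]}]'

```text
clock: 41.53
position: [0.4699, 0.1592, 0.2177]
ee_rot: [-0.001, 0.686, 0.728, -0.001]
contact_force: [-0.5, -0.8, -0.6]
width: 0.0425
```

Request:
send_rows --deltas '[{"dp": [-0.3,0,0],"rotation": [0,0,0]},{"dp": [-0.6,0,0],"rotation": [0,0,0]},{"dp": [-0.95,0,0],"rotation": [0,0,0]},{"dp": [-0.95,0,0],"rotation": [0,0,0]},{"dp": [-0.95,0,0],"rotation": [0,0,0]}]'

```text
clock: 41.95
position: [0.3597, 0.159, 0.2156]
ee_rot: [-0.0, 0.686, 0.728, -0.001]
contact_force: [0.1, 0.2, -0.0]
width: 0.0426
```

```bash
python3 chk.py 21
```

```text
t 41.95 pos [0.3597 0.159  0.2156] psi 1.63 tilt [-0.0003 -0.0006] F [ 0.1  0.2 -0. ] w 0.0426 q [ 0.24  0.01  1.87 -0.    1.27  0.18]
bar 805 [[-45.0, -86.9, 23.5], [-25.4, 1.8, 28.2], [-3.8, 86.9, 32.5]]
flange 86 [[-45.5, -36.7, 41.7], [-42.9, -1.3, 49.9], [-39.5, 38.4, 53.7]]
jadeB 90 [[-4.5, -21.5, 45.8], [-1.9, -1.0, 64.3], [5.6, 18.9, 78.9]]
jadeC 86 [[-5.0, 42.5, 61.3], [-0.6, 66.3, 71.3], [5.1, 88.3, 78.8]]
fin 58 [[-50.3, 119.1, 59.8], [-46.3, 132.9, 72.2], [-40.2, 147.4, 77.0]]
wing [array([ 633.8, -116.6]), array([38.4, 10. ]), np.float64(40.8)] (array([ 0.6329, -0.1164]), np.float64(-0.8481)) knob~ 0.9041
```

View pics/t21c.png

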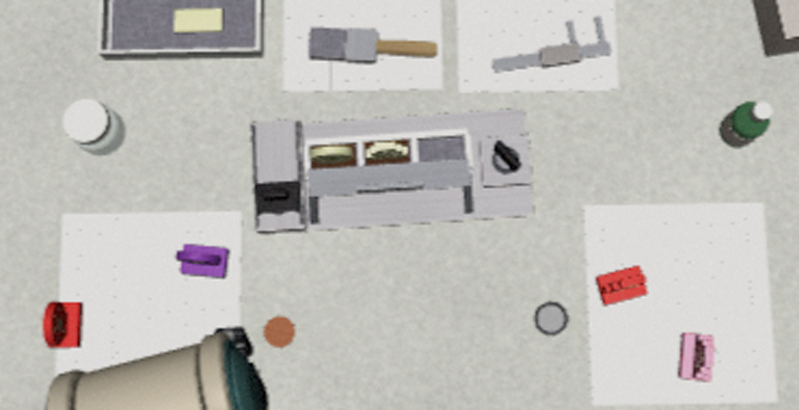

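View pics/s21c.png

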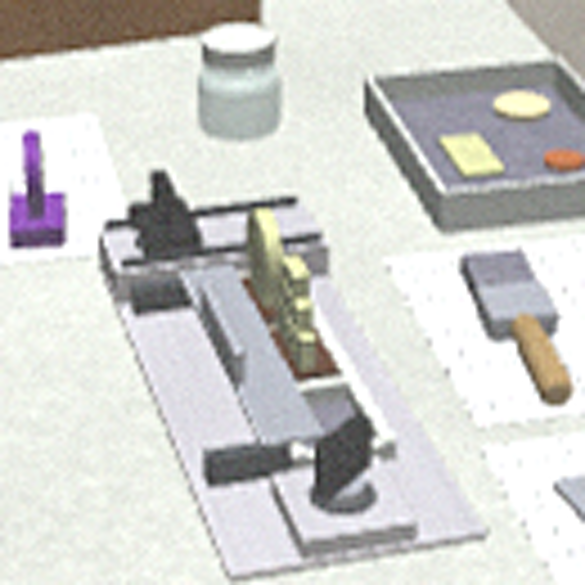

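Everything in the picture is as it should be: catch over the button, bar home, both plaques seated, knob tight, other things in place. I'm handing in.

```bash
python3 -c "
from rig import manip
print(manip.sign_off())"
```

```text
the job is handed in; nothing more can be done
None
```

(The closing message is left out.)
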